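Stow the radio station for the road

ROBOT

A 6-joint arm with a two-finger parallel gripper is mounted at the origin on the work surface. World frame = base frame: x ahead of the robot, y to its left, z up, the work surface at z = 0. Lengths are in mm, angles in rad, forces in N, time in s.
With the tool pointing down it reaches from about 350 to 975 mm from the base axis. Payload 7.1 kg.
Tool frame: the origin (TCP) lies midway between the tips of the shut fingers; the grasp point (between the pads) lies bot.grip_point_offset behind it (bot.grip_point_offset is the distance from the TCP to the grasp point, in mm); z points along the fingers, y is the line along which they close (so a half turn about z gives the same grasp; the last joint's range is limited). The gripper opens to 88 mm and grips with 3 to 60 N. Pads are 20 mm wide; open, the fingers measure 115 mm over their backs; the gripper's body (75 mm by 178 mm) begins 61 mm behind the grasp point.
Start: joints at [1.323, 0.423, 1.63, -0, 1.089, -0.019], TCP at [141.724, 608.703, 222.675] pointing down, gripper open.
Joint ranges: [-3, 3], [-0.9, 2.11], [0.09, 2.58], [-1.31, 4.45], [0.11, 2.69], [-2.54, 2.54]. Speed limits (rad/s): [2.39, 2.39, 3.01, 3.14, 3.14, 3.14].

INTERFACE

Orientations are given as a rotation vector (axis times angle).
In Python, from bench import bot gives the robot as it stands.
- The arm moves only by the shell command python3 -m creep 'ROWS' [FORCE]. ROWS is JSON, a list of rows, each a list of 3 entries, a list of its own where there are three numbers: the finger opening in m, from 0 to 0.0878, then the shift along the tool's x, y, z in m, then the turn, a rotation vector about the tool's x, y, z in rad. In form: [[jaw, [x, y, z], [ax, ay, az]], ...]. A call has 1 to 10 rows; each row shifts and turns the commanded pose from where the row before left it, along the tool's axes as they then stand; what a row does not reach is not made up. A row lasts 1/10 s, in which the tool goes at most 50 mm and 8.59 degrees, less where a joint would pass 70% of its speed; a pose out of reach is approached as far as the arm can. A call is refused whole if a number of a shift passes 0.05 or a number of a turn 0.15, either way. A call with a gripper value outside its range is refused whole. The fingers move at their own pace and stop on an object; FORCE is the grip in N (left out, the last holds). Time passes only in rows, so rows that do not move let the fingers close. It gives the time, the measured TCP pose, the force, the opening and the grip force at its end, in the units of the state.
- bot.sense(): the state, without advancing time (a new reading comes with each control period).
- bot.snapshot(name): name is "scene" or "top" or "wrist"; returns the picture (480x640x3 uint8, red, green, blue); there is no depth.
- bot.get_calibration(name): a dict with "K" (3x3 intrinsics, pixels), "eye" and "orientation" of the camera in the world. Camera axes: x right, y down, z forward; pixel columns grow to the right and rows downward; lengths in mm; the calibration is good to about 2 mm. A picture is of the moment at which its call begins: read the wrist's pose just before it. get_calibration takes no time and is no camera call; for the wrist camera it gives the pose at the moment of the call.
- bot.close_job(): hands the job in; it is judged then, once.
Trained networks look in the newest picture that a camera, given by its name, has taken for a name from the list of things; names that differ only in an ending like _2 or _b are one class to them, and where a whole thing is asked for, a point or a joint stands for the part that bears it (a point fixed in the world has none). Each returns a list of dicts, best first, with "confidence" (0 to 1); they miss things now and then, are a little off and sometimes report something else, mostly with a low value. They report only what shows in the picture. A call takes as long as a camera call.
- bot.regions_of(label, camera): "region" (480x640 bool, what is visible of it) and "extent" ([centre column, centre row, width, height] in pixels, round what is visible of it).
The state is a dict: "time": time; "joints": joint angles; "joint_vel": joint speeds; "tau": joint torques, N m; "position": TCP position; "eef_rot": TCP orientation; "force": force on the tool from outside, world axes, zero at the start; "wrist_torque": the same for the moment, N m; "opening": finger opening in mm; "grasp_force": force on a finger pad.
Only numpy, scipy, OpenCV 4.12 (cv2) and the standard library are available. Lean on these libraries where they do the work, as an engineer would, in place of code of your own. Each camera call takes 0.05 s, during which the arm holds its last target. There are 200 camera calls.

TASK

Pack up the operating table before the cabin is moved. Lay every handheld radio inside the grey transit case, then shut its lid fully, and then swing the steel hasp over until it lies flat on the lid with the staple through its slot; hang every headset over the headset rail by its headband, one ear cup on each side of the bar, hanging straight and free. The headsets can be hung at any time; leave everything else on the table where it is.

Things in the scene. Friction and masses are not known exactly. Their poses are not given: they have to be found in the camera images.
- case: grey open-topped transit case, fixed to the table, 200 (its x) x 270 (its y) x 60 high (z), walls and floor 6 thick. Origin: centre of its underside. The lid hinges along its +x rim (axis along y at x=+100, z=60) and the hasp on its -x rim (axis along y at x=-105, y=0, z=71). It is turned so that its +x points roughly to world -y (the robot's right).
- lid (a joint): angle of the lid (rad): 0 shut, 1.9 fully open, leaning back past upright; starts at 1.6 to 1.85. Plate 200 x 270 x 8, free edge 200 from the hinge (hinge axis at the underside of the plate); shut, it covers the case, top face at z=68 in the case's frame. Stiff friction hinge: it stays where it is left; pushing or pressing near the free edge with 2 to 5 N moves it.
- lid_staple (a point): top of the steel staple loop on the lid's outer face, in the middle of its width (case y=0), 158 from the lid's hinge; 21 wide (y), 5 thick, 15.5 high above the face. Do not push the lid there. Lid shut: at x=-58, z=83.5 in the case's frame.
- hasp (a joint): angle of the hasp (rad): 0 closed, flat on the shut lid, staple through its slot; 1.57 upright; 1.95 fully open, leaning out over the case's -x side; starts at 1.6 to 1.9. Steel strap 90 long from its hinge, 28 wide (case y), 4 thick about the hinge axis; slot 32 to 64 from the hinge. Closed it points to the case's +x, top face at z=73. Light friction: stays where left; 1 to 2 N moves it.
- hasp_tab (a point): centre of the solid end tab of the hasp (26 long, 28 wide, 4 thick), 77 from the hasp's hinge; the place to push it over and press it down.
- rail: headset rail fixed to the table: a steel bar 16 in diameter and 270 long along its y, top of the bar 150 above the table, on two 14 thick posts at y=+-128 with feet 56 long along x. Origin: on the table under the middle of the bar. Room for two headsets side by side, 120 apart.
- h1_mid (a point): first headset standing on two ear cups, 152 wide (its y) x 62 deep (x) x 175 tall, about 0.26 kg. Cups 62 x 28 x 72 tall, inner faces 96 apart. Stiff outer arch over them in the y-z plane; its flat top is 70 (y) x 18 (x) x 10 thick, mid-thickness 82.5 above this point. Point: centre line, 87.5 above the cups' underside. On the robot's left; its y points roughly along world x.
- h1_band (a point): underside of the headset's stiff inner headband, on its centre line, 33.5 above the headset's mid point and 44 below the arch's flat top; band 26 wide (x), 6 thick, flat for 50 along y, then sloping down to the sides. It lies on the bar when hung, the bar along the headset's x.
- h2_mid (a point): second headset standing on two ear cups, 152 wide (its y) x 62 deep (x) x 175 tall, about 0.26 kg. Cups 62 x 28 x 72 tall, inner faces 96 apart. Stiff outer arch over them in the y-z plane; its flat top is 70 (y) x 18 (x) x 10 thick, mid-thickness 82.5 above this point. Point: centre line, 87.5 above the cups' underside. The same as the first, farther to the left.
- h2_band (a point): underside of the headset's stiff inner headband, on its centre line, 33.5 above the headset's mid point and 44 below the arch's flat top; band 26 wide (x), 6 thick, flat for 50 along y, then sloping down to the sides. It lies on the bar when hung, the bar along the headset's x.
- r1_mid (a point): handheld two-way radio lying flat on its back: black body 100 long (its x) x 44 wide (y) x 30 thick (z), stub aerial 13 in diameter sticking 37 further out along +x (10 off centre to +y); about 0.18 kg. This point is the centre of the body, 15 above its underside. In front of the robot, right of the middle, its aerial towards the robot. May be absent.
- r2_mid (a point): handheld two-way radio lying flat on its back: black body 100 long (its x) x 44 wide (y) x 30 thick (z), stub aerial 13 in diameter sticking 37 further out along +x (10 off centre to +y); about 0.18 kg. This point is the centre of the body, 15 above its underside. In front of the robot, left of the middle, its aerial towards the robot. May be absent.
- r3_mid (a point): handheld two-way radio lying flat on its back: black body 100 long (its x) x 44 wide (y) x 30 thick (z), stub aerial 13 in diameter sticking 37 further out along +x (10 off centre to +y); about 0.18 kg. This point is the centre of the body, 15 above its underside. Farther off on the left, its aerial pointing to the left. May be absent.
- mug_rim (a point): white mug (bystander), 80 in diameter, 90 high; centre of its mouth
- mic: desk microphone on a stand (bystander), base 90 x 110, 156 high; centre of its underside
- key: Morse key (bystander), base 75 x 55, about 42 high; centre of its underside
- tape: roll of tape (bystander), 64 in diameter, 19 high; centre of its underside
- tin: metal jar (bystander), 60 in diameter, 70 high; centre of its underside

How it is judged:
By the outcome, as a careful person would: the job done as asked, in the order asked, and still so for the second after the job is handed in, with the robot touching nothing.
Of r1, r2, r3 only 2 to 3 are there at a start; the rules pass over those that are not, and their reading is None.
At some moment in a run one of r1, r2, r3 may be knocked a few centimetres aside while the robot is not near it.
It also fails if it takes over 192 s, if anything falls off the work surface, if the arm or the gripper's body presses on something with over 40 N, if the wrist force passes 120 N, or if a joint passes its speed limit or range.

## Working session

There is one attempt and no reset: what is moved stays moved. The work goes in short steps, Python scripts to look and compute and a shell command to move; the robot and the scene stay as the last step left them, time stands still between calls to the robot, and variables do not carry over. Pictures are saved under pics/ and viewed, at most 14 in all, crops included, and the job is handed in when it is done.

```bash
ls; mkdir -p pics
cat > h.py <<'E'
import numpy as np, cv2
from scipy.spatial.transform import Rotation as R
from bench import bot
def snap(n,f=None):
    im=np.asarray(bot.snapshot(n))
    if f: cv2.imwrite('pics/'+f+'.png',im[:,:,::-1])
    return im
def cal(n):
    c=bot.get_calibration(n); o=np.array(c['orientation'],float)
    Rm=o if o.shape==(3,3) else R.from_rotvec(o).as_matrix()
    return np.array(c['K']),np.array(c['eye'],float),Rm
def toplane(C,px,z):
    K,e,Rm=C; px=np.atleast_2d(np.array(px,float))
    d=(Rm@np.linalg.inv(K)@np.c_[px,np.ones(len(px))].T).T
    return e+d*((z-e[2])/d[:,2])[:,None]
def proj(C,P):
    K,e,Rm=C; P=np.atleast_2d(np.array(P,float))
    q=(K@Rm.T@(P-e).T).T
    return q[:,:2]/q[:,2:]
E
python3 - <<'E'
from h import *
s=bot.sense(); print({k:np.round(v,3).tolist() for k,v in s.items()}, bot.grip_point_offset)
for n in ['scene','top','wrist']:
    snap(n,n+'0'); c=bot.get_calibration(n); print(n,c)
for n in ['top','scene']:
  for l in ['case','lid','hasp','lid_staple','rail','h1_mid','h2_mid','r1_mid','mug_rim','mic','key','tape','tin']:
    print(n,l,[(round(d['confidence'],2),np.round(d['extent']).tolist()) for d in bot.regions_of(l,n)][:4])
E
```

```text
pics
{'time': 0.0, 'joints': [1.323, 0.424, 1.631, 0.0, 1.089, -0.019], 'joint_vel': [-0.001, -0.0, 0.0, -0.002, -0.001, 0.0], 'tau': [0.004, -54.461, -27.368, 0.065, 0.023, -0.0], 'position': [141.611, 608.191, 221.929], 'eef_rot': [-0.359, -3.121, 0.002], 'force': [-0.421, -0.032, -0.36], 'wrist_torque': [-0.02, -0.025, 0.008], 'grasp_force': 0.0, 'opening': 88.011} 18.700000000000003
scene {'K': array([[437.67820682,   0.        , 326.5210405 ],
       [  0.        , 437.67820682, 250.87153227],
       [  0.        ,   0.        ,   1.        ]]), 'eye': array([1332.74636553,  320.51009577,  656.33211607]), 'orientation': array([-1.37897785, -1.92549487,  1.02616699])}
top {'K': array([[469.06702662,   0.        , 315.37728456],
       [  0.        , 469.06702662, 236.68785248],
       [  0.        ,   0.        ,   1.        ]]), 'eye': array([ 373.75033035,   71.5552446 , 1101.6188885 ]), 'orientation': array([-2.17928149,  2.13887761, -0.20862074])}
wrist {'K': array([[376.44973366,   0.        , 325.09167397],
       [  0.        , 376.44973366, 235.87681989],
       [  0.    
[... 1036 characters left out ...]
, 86.0, 121.0])]
scene hasp [(0.62, [236.0, 230.0, 2.0, 38.0])]
scene lid_staple []
scene rail [(0.92, [322.0, 293.0, 129.0, 86.0]), (0.41, [295.0, 255.0, 29.0, 34.0])]
scene h1_mid [(0.8, [406.0, 255.0, 38.0, 90.0])]
scene h2_mid [(0.59, [478.0, 275.0, 41.0, 90.0])]
scene r1_mid [(0.72, [292.0, 254.0, 31.0, 32.0]), (0.61, [323.0, 293.0, 129.0, 86.0]), (0.24, [521.0, 342.0, 63.0, 60.0])]
scene mug_rim [(0.68, [519.0, 342.0, 63.0, 60.0])]
scene mic [(0.6, [251.0, 196.0, 52.0, 61.0]), (0.22, [209.0, 323.0, 31.0, 42.0])]
scene key [(0.93, [427.0, 237.0, 24.0, 31.0])]
scene tape [(0.9, [518.0, 306.0, 31.0, 14.0]), (0.72, [140.0, 209.0, 86.0, 125.0])]
scene tin [(0.8, [207.0, 324.0, 31.0, 43.0])]
```

View pics/scene0.png

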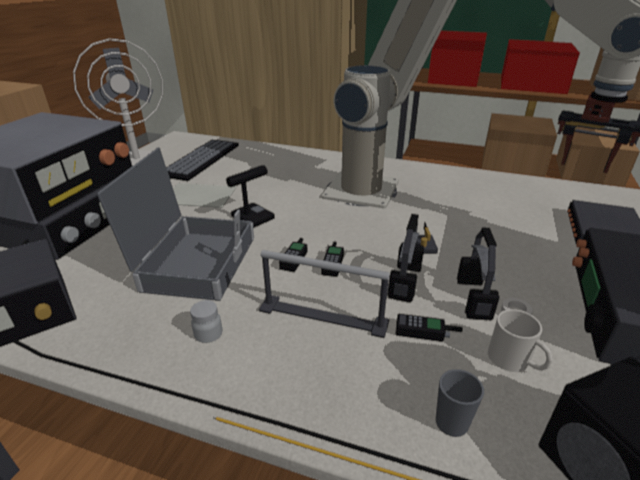

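View pics/top0.png

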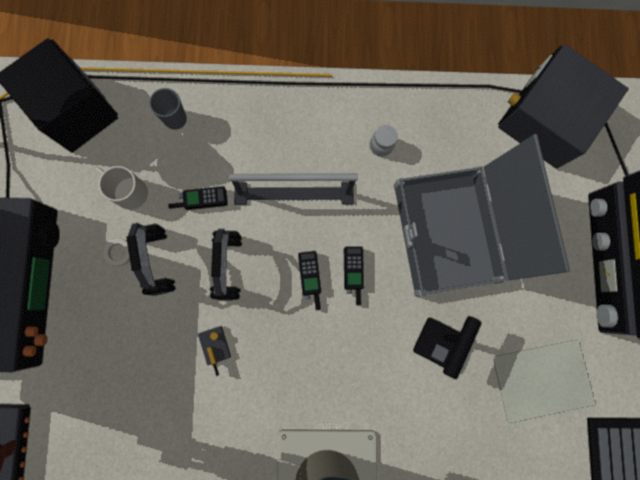

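Run:
```python
from h import *
im=cv2.imread('pics/top0.png')
cv2.imwrite('pics/c1.png',cv2.resize(im[130:300,390:570],None,fx=3.5,fy=3.5,interpolation=cv2.INTER_CUBIC))
cv2.imwrite('pics/c2.png',cv2.resize(im[165:385,100:375],None,fx=2.7,fy=2.7,interpolation=cv2.INTER_CUBIC))
C=cal('top'); hsv=cv2.cvtColor(im,cv2.COLOR_BGR2HSV); g=cv2.cvtColor(im,cv2.COLOR_BGR2GRAY)
for n,(x0,y0,x1,y1) in dict(r1=(338,240,370,310),r2=(295,245,327,312),r3=(166,182,229,214)).items():
    m=((g<75)|(hsv[:,:,1]>110)).astype(np.uint8); mm=np.zeros_like(m); mm[y0:y1,x0:x1]=m[y0:y1,x0:x1]
    c=max(cv2.findContours(mm,0,2)[0],key=cv2.contourArea)
    P=toplane(C,c.reshape(-1,2),24)[:,:2].astype(np.float32)
    mo=cv2.morphologyEx(mm,cv2.MORPH_OPEN,np.ones((7,7)))
    c2=max(cv2.findContours(mo,0,2)[0],key=cv2.contourArea)
    P2=toplane(C,c2.reshape(-1,2),24)[:,:2].astype(np.float32)
    print(n,cv2.minAreaRect(P),'body',cv2.minAreaRect(P2))
```

```text
r1 ((453.3677673339844, -58.941070556640625), (131.4569854736328, 44.33675003051758), 0.35820385813713074) body ((446.9736328125, -58.8575439453125), (51.05929946899414, 44.0897331237793), 0.358203262090683)
r2 ((439.635498046875, 41.019012451171875), (133.7375030517578, 45.286434173583984), 7.746270656585693) body ((432.84112548828125, 39.523284912109375), (52.01081848144531, 43.80950164794922), 6.631644248962402)
r3 ((625.4990844726562, 307.02862548828125), (50.01234436035156, 136.83900451660156), 5.2214131355285645) body ((624.05517578125, 316.2192687988281), (48.46630859375, 52.99982452392578), 3.356271266937256)
```

View pics/c1.png

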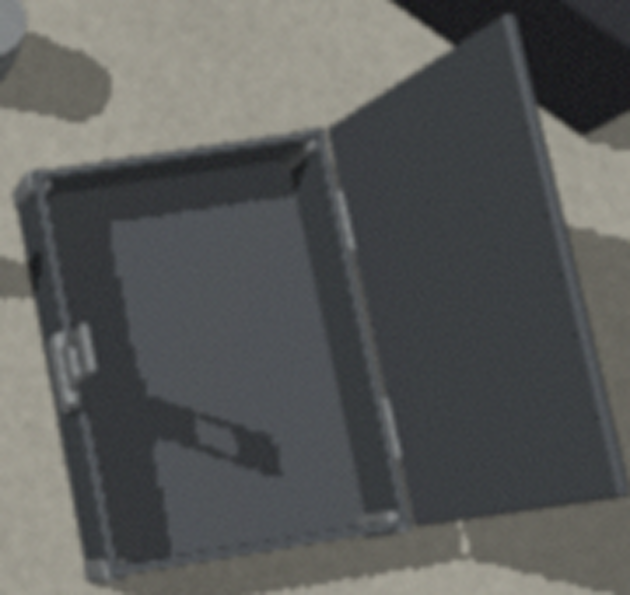

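View pics/c2.png

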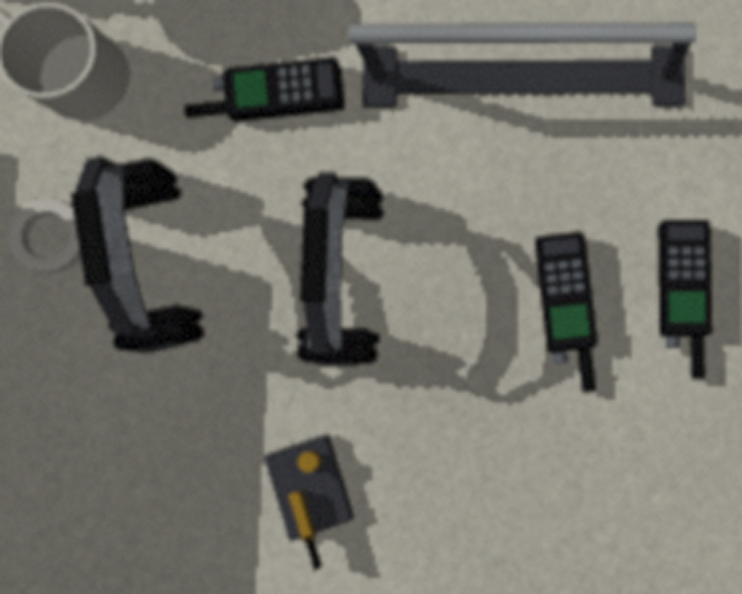

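```bash
cat >> h.py <<'E'
def go(x,y,z,ang=None):
    "total shift in tool axes (mm) and the turn about tool z (rad) to bring TCP there, tool y at world angle ang (deg)"
    s=bot.sense(); Rm=R.from_rotvec(s['eef_rot']).as_matrix()
    d=Rm.T@(np.array([x,y,z])-s['position']); a=np.degrees(np.arctan2(Rm[1,1],Rm[0,1]))
    t=0 if ang is None else -np.radians(ang-a)
    print('at',np.round(s['position'],1),'ang %.1f'%a,'tilt',np.round(np.degrees([Rm[0,2],Rm[1,2]]),1),'-> shift',np.round(d,1),'turn %.3f'%t,'F',np.round(s['force'],1),'op %.1f'%s['opening'],'t %.1f'%s['time'])
E
python3 - <<'E'
from h import *
C=cal('top')
f1=lambda p:np.array(p)/3.5+[390,130]; f2=lambda p:np.array(p)/2.7+[100,165]
W=toplane(C,f1([(22,182),(325,130),(408,530),(92,578)]),60)[:,:2]
M=np.array([(-100,135),(100,135),(100,-135),(-100,-135)],float)
A,B=M-M.mean(0),W-W.mean(0); H=A.T@B; th=np.arctan2(H[0,1]-H[1,0],H[0,0]+H[1,1])
Rr=np.array([[np.cos(th),-np.sin(th)],[np.sin(th),np.cos(th)]]); o=W.mean(0)-Rr@M.mean(0)
print('case',o,np.degrees(th),'res',np.round(W-(M@Rr.T+o),1).tolist())
for n,q in dict(h1=[(306,207),(329,209),(325,301),(302,300)],h2=[(76,194),(99,193),(109,281),(86,286)]).items():
    P=toplane(C,f2(q),175)[:,:2]; c=P.mean(0); v=(P[0]+P[1]-P[2]-P[3])/2
    print(n,c,'len',np.linalg.norm(v),'ydir',np.degrees(np.arctan2(v[1],v[0])))
b=toplane(C,f2([(349,32),(695,32)]),144)[:,:2]; print('bar',b, b.mean(0))
ft=toplane(C,f2([(382,85),(670,85)]),5)[:,:2];print('feet',ft)
# radio: front end (no aerial) midpoints and aerial side, z=28
for n,q in dict(r1=[(660,222),(709,222),(710,334),(661,334)],r2=[(537,237),(583,233),(596,346),(549,350)],r3=[(341,60),(344,107),(230,117),(225,70)]).items():
    P=toplane(C,f2(q),28)[:,:2]; v=(P[2]+P[3]-P[0]-P[1])/2
    print(n,P.mean(0),'len',np.linalg.norm(v),'xdir',np.degrees(np.arctan2(v[1],v[0])))
# check in scene
S=cal('scene'); print(proj(S,[[*b[0],142],[*b[1],142],[*o,0]]))
c,s=np.cos(th),np.sin(th)
go(*toplane(C,f2([(314,253)]),175)[0,:2],326,90)
E
```

```text
case [ 556.9250968  -276.33532728] -80.29856812951499 res [[-5.9, 2.2], [1.7, -4.9], [2.3, -3.0], [1.9, 5.7]]
h1 [468.87567099 229.74267109] len 67.76682123600403 ydir 0.2716851218855357
h2 [477.13329251 390.83520914] len 66.56926610436341 ydir 10.380099746673732
bar [[645.29703637 217.48195203]
 [652.63561122 -51.88357431]] [648.96632379  82.79918886]
feet [[637.24098306 207.63542121]
 [643.73532618 -47.51513184]]
r1 [469.96355239 -58.68846271] len 95.64108678720203 xdir -179.31152761150764
r2 [456.55773036  42.40152183] len 96.38542536932155 xdir -172.684310289017
r3 [626.58398559 287.59362089] len 98.35451137119847 xdir 96.60176951476352
[[387.97447921 275.66092144]
 [261.11554535 252.56235606]
 [202.92084896 262.77938744]]
at [141.7 608.7 222.6] ang 76.9 tilt [-0. -0.] -> shift [-405.  -293.6 -103.3] turn -0.229 F [ 0.1 -0.1  0.2] op 87.7 t 1.4
```

```bash
python3 -m creep '[[0.087,[-0.0338,-0.0245,0],[0,0,0]],[0.087,[-0.0338,-0.0245,0],[0,0,0]],[0.087,[-0.0338,-0.0245,0],[0,0,0]],[0.087,[-0.0338,-0.0245,0],[0,0,0]],[0.087,[-0.0338,-0.0245,0],[0,0,0]],[0.087,[-0.0338,-0.0245,0],[0,0,0]]]' && python3 -m creep '[[0.087,[-0.0338,-0.0245,0],[0,0,0]],[0.087,[-0.0338,-0.0245,0],[0,0,0]],[0.087,[-0.0338,-0.0245,0],[0,0,0]],[0.087,[-0.0338,-0.0245,0],[0,0,0]],[0.087,[-0.0338,-0.0245,0],[0,0,0]],[0.087,[-0.0338,-0.0245,0],[0,0,0]],[0.087,[0,0,0],[0,0,-0.115]],[0.087,[0,0,0],[0,0,-0.115]],[0.087,[0,0,0],[0,0,0]]]'
python3 - <<'E'
from h import *
go(469,229.7,150,90.3); snap('wrist','w1')
E
```

```text
time: 2.05
position: [306.8, 418.3, 222.9]
eef_rot: [0.358, 3.121, 0.001]
force: [0.6, 1.0, -0.7]
opening: 87.2
grasp_force: 0.0
time: 2.95
position: [470.4, 229.9, 222.7]
eef_rot: [-0.002, 3.142, 0.0]
force: [0.2, 0.1, 0.1]
opening: 87.3
grasp_force: 0.0
at [470.4 229.9 222.7] ang 90.1 tilt [0. 0.] -> shift [ 1.4 -0.2 72.7] turn -0.004 F [0.2 0.1 0.1] op 87.3 t 3.0
```

View pics/w1.png

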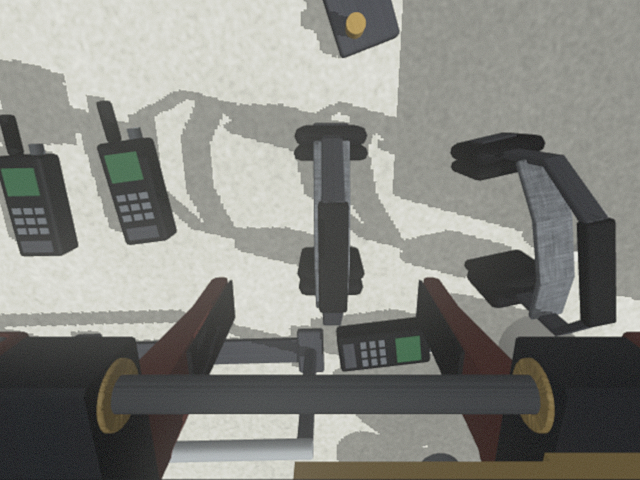

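Run:
```python
from h import *
C=cal('wrist')
for n,q in dict(h1=[(318,203),(349,203),(348,311),(320,311)],h2=[(579,220),(612,220),(616,322),(579,326)]).items():
    P=toplane(C,q,175)[:,:2]; v=(P[2]+P[3]-P[0]-P[1])/2
    print(n,P.mean(0),np.linalg.norm(v),np.degrees(np.arctan2(v[1],v[0])))
print(toplane(C,[(313,449)],150), proj(C,[[469,230,175]]))
for n,q in dict(r2=[(98,146),(156,138),(176,236),(127,244)]).items():
    P=toplane(C,q,30)[:,:2]; print(n,P, P.mean(0))
```

```text
h1 [468.69734343 234.4857648 ] 68.17150739660423 0.5222767240664132
h2 [478.61012829 392.31437583] 69.15868977914523 12.889059431715985
[[637.75689664 219.49730285 150.        ]] [[326.1911305 259.937075 ]]
r2 [[412.30926622  21.66094997]
 [405.3238959   75.70746806]
 [498.74765726  82.77885065]
 [506.92249696  33.29649383]] [455.82582908  53.36094063]
```

```bash
python3 -m creep '[[0.087,[0.0015,0.002,0.025],[0,0,0]],[0.087,[0,0,0.025],[0,0,0]],[0.087,[0,0,0.022],[0,0,0]],[0.087,[0,0,0],[0,0,0]],[0.0,[0,0,0],[0,0,0]],[0.0,[0,0,0],[0,0,0]],[0.0,[0,0,0],[0,0,0]],[0.0,[0,0,0],[0,0,0]],[0.0,[0,0,0],[0,0,0]],[0.0,[0,0,0],[0,0,0]]]' 25 && python3 -m creep '[[0.0,[0,0,0],[0,0,0]],[0.0,[0,0,0],[0,0,0]],[0.0,[0,0,-0.02],[0,0,0]],[0.0,[0,0,-0.03],[0,0,0]],[0.0,[0,0,-0.03],[0,0,0]],[0.0,[0,0,-0.03],[0,0,0]],[0.0,[0,0,-0.03],[0,0,0]],[0.0,[0,0,-0.03],[0,0,0]],[0.0,[0,0,-0.02],[0,0,0]]]'
python3 - <<'E'
from h import *
go(649,22.8,340,91.6);snap('top','t2');snap('wrist','w2')
E
```

```text
time: 4.0
position: [468.7, 232.4, 151.0]
eef_rot: [-0.002, 3.141, 0.0]
force: [0.4, 0.2, -0.6]
opening: 42.5
grasp_force: 0.0
time: 4.9
position: [468.7, 232.4, 342.5]
eef_rot: [-0.002, 3.14, 0.001]
force: [0.8, 0.3, -2.1]
opening: 17.5
grasp_force: 25.0
at [468.7 232.4 342.5] ang 90.1 tilt [0.1 0. ] -> shift [-180.  -209.8    2.6] turn -0.027 F [ 0.8  0.3 -2.1] op 17.5 t 4.9
```

View pics/w2.png

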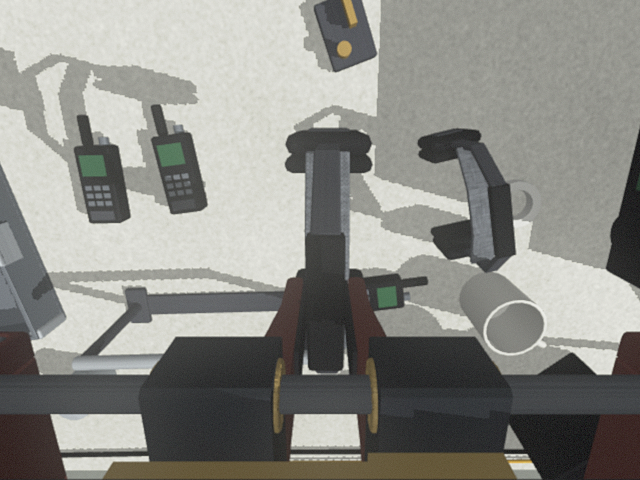

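Run:
```python
from h import *
C=cal('wrist'); print(toplane(C,[(75,364),(150,361.5)],148))
im=cv2.imread('pics/w2.png')[:,:,::-1].astype(int); print([(r,im[r,110].sum()//3,im[r,145].sum()//3) for r in range(350,378)])
S=cal('scene'); g=cv2.imread('pics/scene0.png',0); 
print([(r,int(g[r,300]),int(g[r,350])) for r in range(250,285)])
```

```text
[[648.86979914 -44.24761927 148.        ]
 [645.75811494  39.12205927 148.        ]]
[(350, np.int64(214), np.int64(208)), (351, np.int64(211), np.int64(211)), (352, np.int64(214), np.int64(211)), (353, np.int64(217), np.int64(193)), (354, np.int64(195), np.int64(137)), (355, np.int64(140), np.int64(110)), (356, np.int64(115), np.int64(120)), (357, np.int64(126), np.int64(133)), (358, np.int64(136), np.int64(141)), (359, np.int64(146), np.int64(151)), (360, np.int64(155), np.int64(163)), (361, np.int64(164), np.int64(176)), (362, np.int64(176), np.int64(182)), (363, np.int64(179), np.int64(185)), (364, np.int64(179), np.int64(185)), (365, np.int64(186), np.int64(194)), (366, np.int64(191), np.int64(191)), (367, np.int64(189), np.int64(186)), (368, np.int64(182), np.int64(182)), (369, np.int64(155), np.int64(204)), (370, np.int64(130), np.int64(217)), (371, np.int64(140), np.int64(216)), (372, np.int64(140), np.int64(215)), (373, np.int64(145), np.int64(216)), (374, np.int64(115), np.int64(157)), (375, np.int64(76), np.int64(83)), (376, np.int64(73), np.int64(64)), (377, np.int64(72), np.int64(72))]
[(250, 35, 123), (251, 24, 109), (252, 24, 132), (253, 23, 146), (254, 14, 148), (255, 42, 147), (256, 93, 147), (257, 127, 149), (258, 134, 149), (259, 127, 150), (260, 115, 148), (261, 104, 146), (262, 90, 141), (263, 86, 127), (264, 118, 116), (265, 141, 117), (266, 150, 124), (267, 151, 126), (268, 151, 123), (269, 151, 117), (270, 152, 108), (271, 149, 95), (272, 148, 81), (273, 148, 83), (274, 148, 95), (275, 148, 101), (276, 148, 106), (277, 149, 103), (278, 150, 99), (279, 149, 100), (280, 149, 113), (281, 148, 136), (282, 149, 146), (283, 149, 147), (284, 149, 148)]
```

```bash
python3 -m creep '[[0.0,[-0.0225,-0.026,0],[0,0,0]],[0.0,[-0.0225,-0.026,0],[0,0,0]],[0.0,[-0.0225,-0.026,0],[0,0,0]],[0.0,[-0.0225,-0.026,0],[0,0,0]],[0.0,[-0.0225,-0.026,0],[0,0,0]],[0.0,[-0.0225,-0.026,0],[0,0,0]],[0.0,[-0.0225,-0.026,0],[0,0,0]],[0.0,[-0.0225,-0.026,0],[0,0,0]],[0.0,[0,0,0],[0,0,-0.027]],[0.0,[0,0,0],[0,0,0]]]'
python3 - <<'E'
from h import *
go(649,24,190,91.6);snap('scene','s3')
im=cv2.imread('pics/s3.png')[180:360,210:450]; cv2.imwrite('pics/s3c.png',cv2.resize(im,None,fx=3,fy=3,interpolation=2))
E
```

```text
time: 6.0
position: [648.1, 24.0, 338.1]
eef_rot: [0.043, -3.137, -0.0]
force: [-0.5, 0.1, -3.0]
opening: 17.5
grasp_force: 25.0
at [648.1  24.  338.1] ang 91.6 tilt [-0.2  0. ] -> shift [ -1.5  -0.  148.1] turn -0.001 F [-0.5  0.1 -3. ] op 17.5 t 6.0
```

View pics/s3c.png

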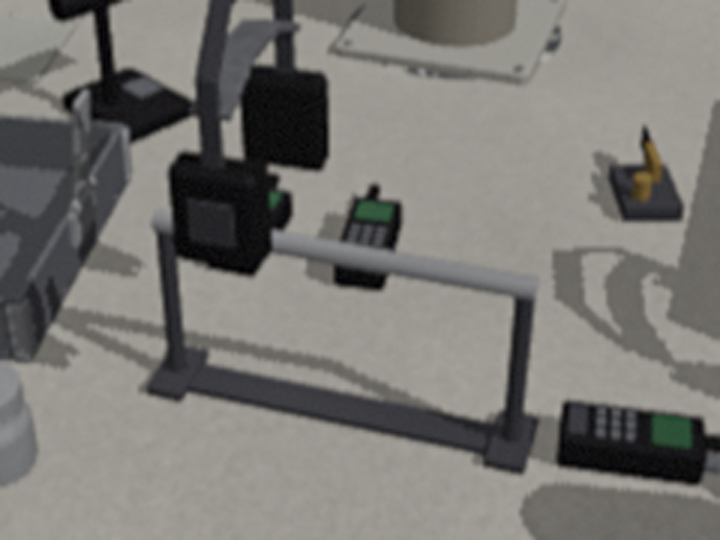

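```bash
python3 -m creep '[[0.0,[-0.001,0,0.025],[0,0,0]],[0.0,[0,0,0.025],[0,0,0]],[0.0,[0,0,0.025],[0,0,0]],[0.0,[0,0,0.025],[0,0,0]],[0.0,[0,0,0.02],[0,0,0]],[0.0,[0,0,0.02],[0,0,0]],[0.0,[0,0,0.01],[0,0,0]],[0.0,[0,0,0],[0,0,0]]]' && python3 -m creep '[[0.0,[0,0,0.002],[0,0,0]],[0.0,[0,0,0.002],[0,0,0]],[0.0,[0,0,0],[0,0,0]]]' && python3 -m creep '[[0.0,[0,0,0.002],[0,0,0]],[0.0,[0,0,0.002],[0,0,0]],[0.0,[0,0,0],[0,0,0]]]'
python3 - <<'E'
from h import *
snap('scene','s4')
im=cv2.imread('pics/s4.png')[180:360,210:450]; cv2.imwrite('pics/s4c.png',cv2.resize(im,None,fx=3,fy=3,interpolation=2))
E
```

```text
time: 6.85
position: [651.2, 26.4, 192.8]
eef_rot: [-0.046, 3.136, 0.002]
force: [1.1, 2.3, 6.6]
opening: 17.8
grasp_force: 25.0
time: 7.15
position: [652.9, 26.5, 192.2]
eef_rot: [-0.045, 3.131, 0.002]
force: [-2.0, 1.0, 23.9]
opening: 17.6
grasp_force: 25.0
time: 7.45
position: [654.9, 26.6, 190.0]
eef_rot: [-0.045, 3.126, 0.002]
force: [1.1, 1.4, 30.5]
opening: 17.5
grasp_force: 25.0
```

View pics/s4c.png

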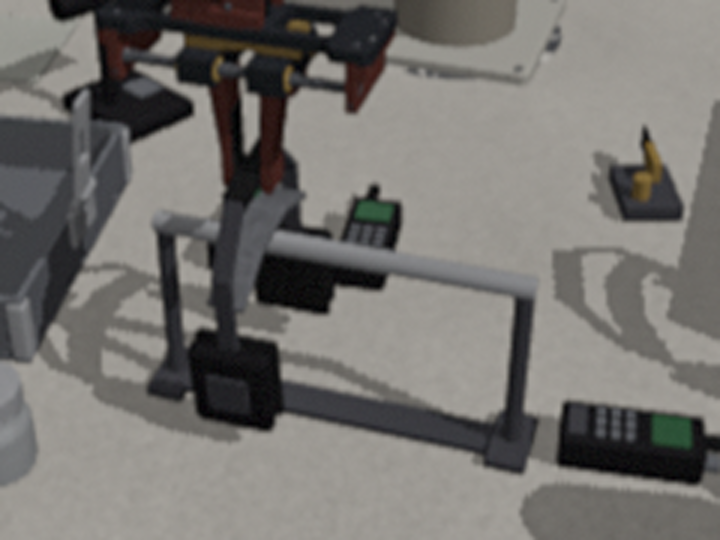

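```bash
python3 -m creep '[[0.0,[0,0,-0.008],[0,0,0]],[0.0,[0,0,-0.008],[0,0,0]],[0.0,[0,0,-0.004],[0,0,0]],[0.0,[0,0,0],[0,0,0]]]'
python3 - <<'E'
from h import *
go(649,24,205,91.6)
S=cal('scene'); f=lambda p:np.round((proj(S,p)-[210,180])*3)
h=654.9;z=190-151
print('s4 pred: far cup outer face bottom/top corners',f([[h+76,26.6-31,z],[h+76,26.6+31,z],[h+76,26.6-31,z+72],[h+76,26.6+31,z+72]]).tolist())
print('near cup +x face?',f([[h-48,26.6-31,z],[h-48,26.6+31,z],[h-48,26.6+31,z+72]]).tolist(),'arch top',f([[h+35,26.6,175+z],[h-35,26.6,175+z]]).tolist())
print('bar ends',f([[645.3,217.5,142],[652.6,-51.9,142]]).tolist())
snap('scene','s5')
im=cv2.imread('pics/s5.png')[180:360,210:450]; cv2.imwrite('pics/s5c.png',cv2.resize(im,None,fx=3,fy=3,interpolation=2))
E
```

```text
time: 7.9
position: [649.5, 24.9, 202.7]
eef_rot: [0.045, -3.141, -0.0]
force: [-0.3, 0.1, -1.1]
opening: 17.8
grasp_force: 25.0
at [649.5  24.9 202.7] ang 91.6 tilt [-0.  0.] -> shift [ 0.5 -0.9 -2.3] turn 0.001 F [-0.3  0.1 -1.1] op 17.8 t 7.9
s4 pred: far cup outer face bottom/top corners [[178.0, 415.0], [262.0, 435.0], [171.0, 333.0], [258.0, 352.0]]
near cup +x face? [[247.0, 309.0], [323.0, 326.0], [323.0, 248.0]] arch top [[231.0, 177.0], [272.0, 125.0]]
bar ends [[534.0, 287.0], [153.0, 218.0]]
```

View pics/s5c.png

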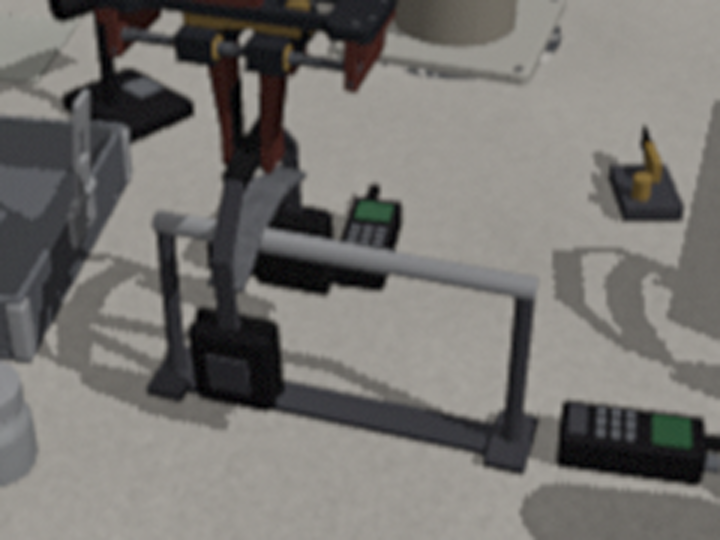

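Run:
```python
from h import *
go(665,24.5,203,91.6)
im=snap('wrist','w6'); C=cal('wrist'); s=bot.sense()['position']
g=im.mean(2)
print([(r,int(g[r,320:330].mean())) for r in range(130,300,4)])
for dz in [24]:
  for dx in (35,76): 
    for zz in (24,): print(dx,proj(C,[s+[-dx,0,zz],s+[-dx,0,-151+72]]))
# w2-based check: camera pose rel. to TCP is rigid
for l in ['h1_mid']:
  snap('scene'); print([(round(d['confidence'],2),np.round(d['extent']).tolist()) for d in bot.regions_of(l,'scene')])
  d=[d for d in bot.regions_of(l,'scene') if d['extent'][0]<330]
  if d: np.save('m.npy',d[0]['region'])
```

```text
at [649.4  24.8 202.2] ang 91.6 tilt [-0. -0.] -> shift [-15.6  -0.8  -0.8] turn 0.000 F [ 0.2  0.1 -2.3] op 17.9 t 8.0
[(130, 64), (134, 64), (138, 64), (142, 74), (146, 74), (150, 74), (154, 72), (158, 71), (162, 71), (166, 71), (170, 72), (174, 71), (178, 70), (182, 71), (186, 72), (190, 72), (194, 71), (198, 71), (202, 71), (206, 71), (210, 69), (214, 68), (218, 65), (222, 63), (226, 64), (230, 63), (234, 63), (238, 63), (242, 47), (246, 50), (250, 47), (254, 50), (258, 47), (262, 49), (266, 47), (270, 49), (274, 47), (278, 46), (282, 47), (286, 47), (290, 45), (294, 47), (298, 45)]
35 [[330.23243718 244.09597095]
 [327.9740213  193.78118847]]
76 [[333.94038343 133.6264003 ]
 [329.98397943 127.75414569]]
[(0.98, [299.0, 268.0, 49.0, 94.0]), (0.49, [207.0, 323.0, 34.0, 41.0])]
```

View pics/w6.png

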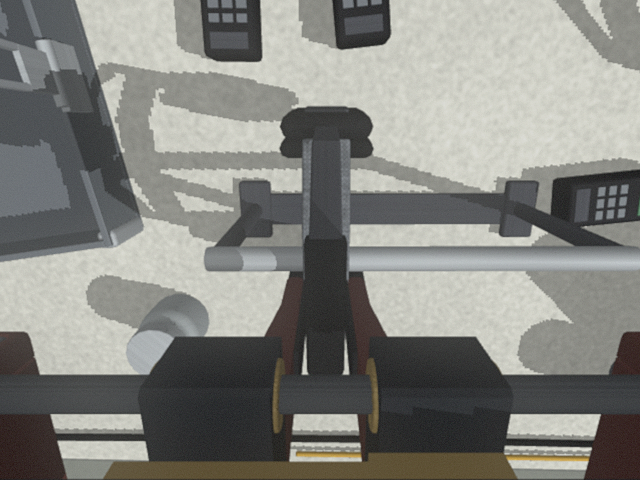

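```bash
cat > fit.py <<'E'
from h import *
from scipy.optimize import minimize
def box(x,y,z):  # headset frame (y wide), z from underside
    return np.array([[a,b,c] for a in x for b in y for c in z],float)
B=[box((-31,31),(s*48,s*76),(0,72)) for s in (1,-1)]+[box((-9,9),(-35,35),(165,175))]
B+=[np.r_[box((-9,9),(s*25,s*35),(165,175)),box((-9,9),(s*60,s*72),(72,80)),] [[0,1,2,3,4,5,6,7,8,9,10,11,12,13,14,15]] for s in ()]
for s in (1,-1):
    P=[box((-9,9),(s*33,s*36),(165,175)),box((-9,9),(s*58,s*68),(125,130)),box((-9,9),(s*58,s*68),(70,75))]
    B+=[np.r_[P[0],P[1]],np.r_[P[1],P[2]]]
    B.append(np.r_[box((-13,13),(s*20,s*25),(121,127)),box((-13,13),(s*50,s*54),(90,96))])
B.append(box((-13,13),(-25,25),(121,127)))
def sil(C,p): # p: x,y,z of point on centre line 170 above underside, yaw of headset y (deg), pitch (deg, far down +), roll
    R0=(R.from_euler('z',p[3]-90,degrees=True)*R.from_euler('xy',[-p[4],p[5]],degrees=True)).as_matrix()
    m=np.zeros((480,640),np.uint8)
    for b in B:
        q=proj(C,(b-[0,0,170])@R0.T+p[:3]); cv2.fillConvexPoly(m,cv2.convexHull(np.round(q*16).astype(np.int32)),1,shift=4)
    return m
def fit(C,mask,p0,free):
    p0=np.array(p0,float)
    def cost(d):
        p=p0.copy(); p[free]+=d; m=sil(C,p)>0
        return -(m&mask).sum()/(m|mask).sum()
    s=np.diag([4.]*len(free)); s=np.r_[[np.zeros(len(free))],s,-s][:len(free)+1]
    best=min((minimize(cost,np.zeros(len(free)),method='Nelder-Mead',options=dict(initial_simplex=k*s,maxiter=400)) for k in (1,-1,2)),key=lambda r:r.fun)
    p=p0.copy(); p[free]+=best.x; return p,-best.fun
E
python3 - <<'E'
from fit import *
S=cal('scene'); m=np.load('m.npy')
print(toplane(cal('wrist'),[(250,259),(450,259)],148))
s=bot.sense()['position']; p0=[*(s+[0,0,18.7]),1.6,0,0]
print(p0,fit(S,m,p0,[])) if 0 else print(p0)
for fr in ([0],[0,4],[0,1,3,4],[0,1,2,3,4]): print(fr,fit(S,m,p0,fr))
v=m.astype(np.uint8)*120; v[sil(S,fit(S,m,p0,[0,4])[0])>0]+=100
E
```

```text
[[651.17844722 -22.07764406 148.        ]
 [647.85581053  99.85098333 148.        ]]
[np.float64(649.4297598565984), np.float64(24.60028215561046), np.float64(220.62173890767187), 1.6, 0, 0]
[0] (array([643.24225986,  24.60028216, 220.62173891,   1.6       ,
         0.        ,   0.        ]), np.float64(0.6841796301731728))
[0, 4] (array([652.04192721,  24.60028216, 220.62173891,   1.6       ,
         4.94872284,   0.        ]), np.float64(0.7011736382786639))
[0, 1, 3, 4] (array([653.09976464,  25.89973853, 220.62173891,   5.53292743,
         4.9437317 ,   0.        ]), np.float64(0.7284183994959043))
[0, 1, 2, 3, 4] (array([651.26925459,  21.96469943, 202.08615044,   4.91360843,
        10.42367995,   0.        ]), np.float64(0.7625250501002004))
```

```bash
python3 -m creep '[[0.0,[-0.002,0,-0.004],[0,0,0]],[0.0,[0,0,0],[0,-0.1,0]],[0.0,[0,0,0],[0,0,0]]]'
python3 - <<'E'
from fit import *
snap('scene'); d=bot.regions_of('h1_mid','scene')[0]; m=d['region']; print(d['extent'])
S=cal('scene'); s=bot.sense()['position']; p0=[*(s+[0,0,5]),1.6,3,0]
for fr in ([0,4],[0,2,4],[0,1,2,3,4]): print(fr,fit(S,m,p0,fr))
go(650,24.5,195)
E
```

```text
time: 8.45
position: [650.0, 24.6, 206.4]
eef_rot: [-0.043, 3.043, 0.002]
force: [-1.6, -0.8, -2.7]
opening: 17.9
grasp_force: 25.0
[295.6, 269.6, 50.9, 101.9]
[0, 4] (array([653.08173915,  24.62535183, 211.94476104,   1.6       ,
         3.24050903,   0.        ]), np.float64(0.7862663495838288))
[0, 2, 4] (array([650.96671236,  24.62535183, 215.03146641,   1.6       ,
         1.50828089,   0.        ]), np.float64(0.7915057915057915))
[0, 1, 2, 3, 4] (array([649.86655875,  22.04700441, 210.69677561,   4.12602311,
         2.59616364,   0.        ]), np.float64(0.8122109158186864))
at [651.4  24.6 206.9] ang 91.6 tilt [5.6 0.2] -> shift [ 2.6 -0.1 11.8] turn 0.000 F [ 0.1 -0.5 -2.1] op 17.8 t 8.6
```

```bash
python3 -m creep '[[0.0,[0.001,0,0.005],[0,0,0]],[0.0,[0.001,0,0.005],[0,0,0]],[0.0,[0,0,0.001],[0,0,0]],[0.0,[0,0,0],[0,0,0]]]' && python3 -m creep '[[0.0,[0,0,0.002],[0,0,0]],[0.0,[0,0,0],[0,0,0]]]'
python3 - <<'E'
from h import *
go(650,24.5,195)
E
```

```text
time: 8.95
position: [650.8, 24.6, 194.8]
eef_rot: [-0.043, 3.043, 0.002]
force: [0.2, 0.8, -2.2]
opening: 18.0
grasp_force: 25.0
time: 9.15
position: [651.1, 24.7, 193.3]
eef_rot: [-0.043, 3.042, 0.002]
force: [0.3, 0.2, -1.2]
opening: 17.7
grasp_force: 25.0
at [651.1  24.7 193.3] ang 91.6 tilt [5.7 0.2] -> shift [ 1.  -0.1 -1.8] turn 0.000 F [ 0.3  0.2 -1.2] op 17.7 t 9.2
```

```bash
python3 -m creep '[[0.0,[0,0,0.002],[0,0,0]],[0.0,[0,0,0],[0,0,0]]]' && python3 -m creep '[[0.03,[0,0,0],[0,0,0]],[0.045,[0,0,0],[0,0,0]],[0.055,[0,0,0],[0,0,0]],[0.06,[0,0,0],[0,0,0]],[0.06,[0,0,0],[0,0,0]],[0.06,[0,0,-0.01],[0,0,0]],[0.06,[0,0,-0.03],[0,0,0]],[0.06,[0,0,-0.03],[0,0,0]],[0.06,[0,0,-0.03],[0,0.1,0]]]'
python3 - <<'E'
from fit import *
im=snap('scene','s7'); d=bot.regions_of('h1_mid','scene'); print([(x['confidence'],x['extent']) for x in d])
m=[x for x in d if x['extent'][0]<340][0]['region']
S=cal('scene'); 
for fr in ([0,4],[0,1,2,3,4]): print(fr,fit(S,m,[650,24.6,199,1.6,3,0],fr))
go(477.8,391.5,275,101.5)
cv2.imwrite('pics/s7c.png',cv2.resize(im[180:360,210:450,::-1],None,fx=3,fy=3,interpolation=2))
E
```

```text
time: 9.35
position: [651.2, 24.7, 191.4]
eef_rot: [-0.043, 3.042, 0.002]
force: [0.2, -0.2, -1.9]
opening: 18.0
grasp_force: 25.0
time: 10.25
position: [639.0, 24.4, 292.8]
eef_rot: [0.044, -3.139, -0.0]
force: [0.3, -0.8, -0.7]
opening: 60.0
grasp_force: 0.0
[(0.62, [294.7, 273.0, 50.4, 102.2])]
[0, 4] (array([649.81923676,  24.6       , 199.        ,   1.6       ,
         0.96037292,   0.        ]), np.float64(0.8083560399636693))
[0, 1, 2, 3, 4] (array([649.49612926,  21.77631343, 196.19738642,   4.11227714,
         1.7831231 ,   0.        ]), np.float64(0.8374213836477987))
at [644.4  24.4 297. ] ang 91.6 tilt [0.4 0. ] -> shift [156.4 371.6  20.9] turn -0.172 F [ 0.5 -0.7  0.7] op 60.3 t 10.3
```

View pics/s7c.png

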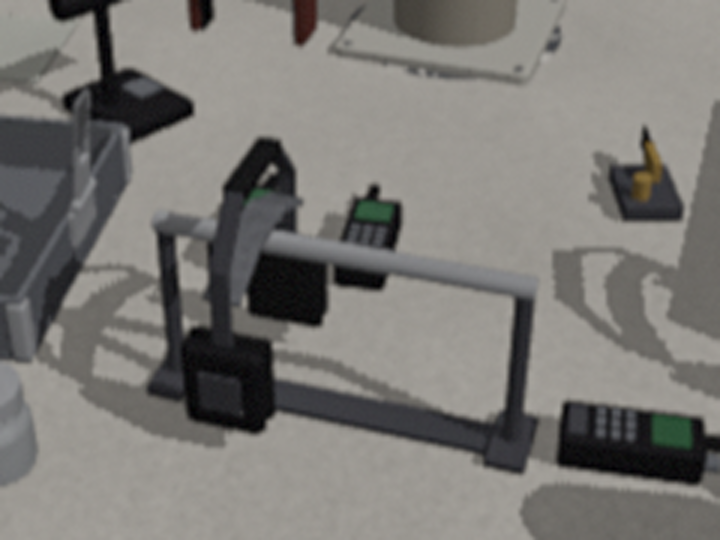

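```bash
python3 -m creep '[[0.087,[0.0156,0.0372,0.002],[0,0,0]],[0.087,[0.0156,0.0372,0.002],[0,0,0]],[0.087,[0.0156,0.0372,0.002],[0,0,0]],[0.087,[0.0156,0.0372,0.002],[0,0,0]],[0.087,[0.0156,0.0372,0.002],[0,0,0]],[0.087,[0.0156,0.0372,0.002],[0,0,0]],[0.087,[0.0156,0.0372,0.002],[0,0,0]],[0.087,[0.0156,0.0372,0.002],[0,0,0]],[0.087,[0.0156,0.0372,0.002],[0,0,0]],[0.087,[0.0156,0.0372,0.002],[0,0,0]]]' && python3 -m creep '[[0.087,[0,0,0],[0,0,-0.086]],[0.087,[0,0,0],[0,0,-0.086]],[0.087,[0,0,0],[0,0,0]],[0.087,[0,0,0],[0,0,0]]]'
python3 - <<'E'
from h import *
go(477.8,391.5,151,101.5)
im=snap('wrist','w8'); g=im.mean(2)
cv2.imwrite('pics/w8c.png',cv2.resize(im[120:340,240:440,::-1],None,fx=2.5,fy=2.5,interpolation=2))
print(proj(cal('wrist'),[[477.8,391.5,175]]))
E
```

```text
time: 11.35
position: [473.9, 393.2, 270.9]
eef_rot: [-0.044, 3.141, 0.001]
force: [1.0, 0.5, -0.0]
opening: 87.0
grasp_force: 0.0
time: 11.75
position: [474.8, 391.7, 270.9]
eef_rot: [-0.31, 3.126, 0.0]
force: [-0.3, 0.3, 0.9]
opening: 86.9
grasp_force: 0.0
at [474.8 391.7 270.9] ang 101.3 tilt [0. 0.] -> shift [ -2.9  -0.8 119.9] turn -0.003 F [-0.3  0.3  0.9] op 86.9 t 11.8
[[325.53641924 241.2927664 ]]
```

View pics/w8c.png

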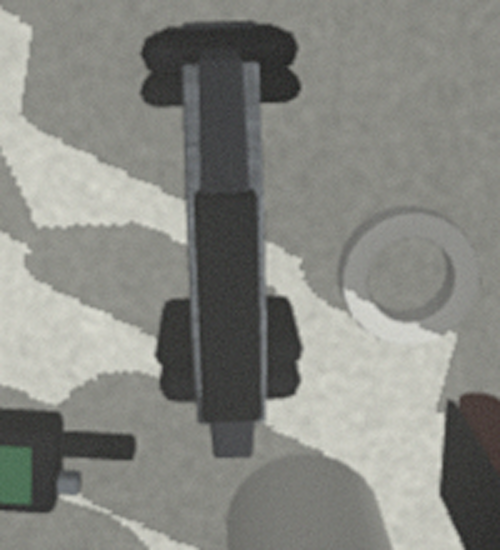

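```bash
python3 -m creep '[[0.087,[-0.004,0.002,0.02],[0,0,0]],[0.087,[0,0,0.025],[0,0,0]],[0.087,[0,0,0.025],[0,0,0]],[0.087,[0,0,0.025],[0,0,0]],[0.06,[0,0,0.025],[0,0,0]],[0.05,[0,0,0],[0,0,0]],[0.04,[0,0,0],[0,0,0]],[0.0,[0,0,0],[0,0,0]],[0.0,[0,0,0],[0,0,0]],[0.0,[0,0,0],[0,0,0]]]' 30 && python3 -m creep '[[0.0,[0,0,0],[0,0,0]],[0.0,[0,0,0],[0,0,0]],[0.0,[0,0,0],[0,0,0]],[0.0,[0,0,0],[0,0,0]],[0.0,[0,0,0],[0,0,0]],[0.0,[0,0,0],[0,0,0]]]' && python3 -m creep '[[0.0,[0,0,-0.01],[0,0,0]],[0.0,[0,0,-0.02],[0,0,0]],[0.0,[0,0,-0.03],[0,0,0]],[0.0,[0,0,-0.03],[0,0,0]],[0.0,[0,0,-0.03],[0,0,0]],[0.0,[0,0,-0.03],[0,0,0]],[0.0,[0,0,-0.02],[0,0,0]],[0.0,[0,0,-0.02],[0,0,0]],[0.0,[0,0,0],[0,0,0]]]'
python3 - <<'E'
from h import *
go(649,145,190,91.6)
E
```

```text
time: 12.8
position: [479.0, 395.0, 152.3]
eef_rot: [-0.314, 3.124, 0.002]
force: [-0.2, 0.1, 0.6]
opening: 42.8
grasp_force: 0.0
time: 13.4
position: [478.5, 394.7, 151.2]
eef_rot: [-0.314, 3.126, 0.0]
force: [-0.2, 0.4, 1.0]
opening: 17.5
grasp_force: 29.9
time: 14.3
position: [479.4, 395.2, 344.3]
eef_rot: [-0.313, 3.122, 0.004]
force: [0.2, -0.0, -2.2]
opening: 17.9
grasp_force: 29.9
at [479.4 395.2 344.3] ang 101.5 tilt [0.2 0.2] -> shift [-115.8 -279.3  154.2] turn 0.172 F [ 0.2 -0.  -2.2] op 17.9 t 14.3
```

```bash
python3 -m creep '[[0.0,[-0.0115,-0.0279,0],[0,0,0]],[0.0,[-0.0115,-0.0279,0],[0,0,0]],[0.0,[-0.0115,-0.0279,0],[0,0,0]],[0.0,[-0.0115,-0.0279,0],[0,0,0]],[0.0,[-0.0115,-0.0279,0],[0,0,0]],[0.0,[-0.0115,-0.0279,0],[0,0,0]],[0.0,[-0.0115,-0.0279,0],[0,0,0]],[0.0,[-0.0115,-0.0279,0],[0,0,0]],[0.0,[-0.0115,-0.0279,0],[0,0,0]],[0.0,[-0.0115,-0.0279,0],[0,0,0]]]' && python3 -m creep '[[0.0,[0,0,0],[0,0,0.086]],[0.0,[0,0,0],[0,0,0.086]],[0.0,[0,0,0],[0,0,0]],[0.0,[0,0,0],[0,0,0]],[0.0,[0,0,0],[0,0,0]]]'
python3 - <<'E'
from fit import *
go(648,145,190,91.6)
C=cal('wrist'); s=bot.sense()['position']; snap('scene'); d=bot.regions_of('h2_mid','scene'); print([(x['confidence'],x['extent']) for x in d])
S=cal('scene'); p0=[*(s+[0,0,18.7]),1.6,0,0]
for x in d[:2]:
  for fr in ([0,4],[0,1,2,3,4]): print(fr,fit(S,x['region'],p0,fr))
E
```

```text
time: 15.3
position: [646.4, 142.7, 339.3]
eef_rot: [0.314, -3.123, 0.0]
force: [0.8, 1.2, -3.6]
opening: 17.5
grasp_force: 30.0
time: 15.8
position: [646.3, 144.2, 340.5]
eef_rot: [0.047, -3.14, 0.0]
force: [0.5, 0.2, -3.9]
opening: 17.7
grasp_force: 30.0
at [646.3 144.2 340.5] ang 91.7 tilt [-0.1 -0. ] -> shift [ -1.9   0.8 150.5] turn 0.002 F [ 0.5  0.2 -3.9] op 17.7 t 15.8
[(0.73, [350.8, 216.3, 48.0, 110.6]), (0.66, [293.1, 274.4, 50.8, 101.5])]
[0, 4] (array([ 6.46327919e+02,  1.44191195e+02,  3.59167332e+02,  1.60000000e+00,
       -5.15625000e-01,  0.00000000e+00]), np.float64(0.8057830092118731))
[0, 1, 2, 3, 4] (array([644.86673491, 140.79183083, 356.70305011,   4.50029976,
         1.85505321,   0.        ]), np.float64(0.8620500137400384))
[0, 4] (array([646.27323167, 144.19119506, 359.16733151,   1.6       ,
         0.        ,   0.        ]), np.float64(-0.0))
[0, 1, 2, 3, 4] (array([646.27323167, 144.19119506, 359.16733151,   1.6       ,
         0.        ,   0.        ]), np.float64(-0.0))
```

```bash
python3 -m creep '[[0.0,[-0.002,0,0.025],[0,0,0]],[0.0,[0,0,0.025],[0,0,0]],[0.0,[0,0,0.025],[0,0,0]],[0.0,[0,0,0.025],[0,0,0]],[0.0,[0,0,0.02],[0,0,0]],[0.0,[0,0,0.015],[0,0,0]],[0.0,[0,0,0.01],[0,0,0]],[0.0,[0,0,0.01],[0,0,0]],[0.0,[0,0,0],[0,0,0]]]' && python3 -m creep '[[0.0,[0,0,0.002],[0,0,0]],[0.0,[0,0,0],[0,0,0]]]' && python3 -m creep '[[0.0,[0,0,0.002],[0,0,0]],[0.0,[0,0,0],[0,0,0]]]'
```

```text
time: 16.8
position: [648.1, 144.0, 185.0]
eef_rot: [0.045, -3.14, 0.0]
force: [-0.2, 0.3, -3.3]
opening: 17.9
grasp_force: 30.0
time: 17.0
position: [649.1, 144.2, 184.7]
eef_rot: [-0.044, 3.14, 0.0]
force: [-0.1, 0.6, -3.2]
opening: 17.8
grasp_force: 30.0
time: 17.2
position: [648.7, 144.1, 182.3]
eef_rot: [-0.044, 3.141, 0.0]
force: [0.1, -0.5, -2.9]
opening: 17.6
grasp_force: 30.0
```

```bash
python3 -m creep '[[0.0,[0,0,0.002],[0,0,0]],[0.0,[0,0,0],[0,0,0]]]' && python3 -m creep '[[0.03,[0,0,0],[0,0,0]],[0.045,[0,0,0],[0,0,0]],[0.055,[0,0,0],[0,0,0]],[0.06,[0,0,0],[0,0,0]],[0.06,[0,0,0],[0,0,0]],[0.06,[0,0,-0.01],[0,0,0]],[0.06,[0,0,-0.03],[0,0,0]],[0.06,[0,0,-0.03],[0,0,0]],[0.06,[0,0,-0.03],[0,0,0]],[0.06,[0,0,0],[0,0,0]]]'
python3 - <<'E'
from fit import *
im=snap('scene','s9'); d=bot.regions_of('h2_mid','scene'); S=cal('scene'); print([(x['confidence'],x['extent']) for x in d])
for x in d[:2]:
  print(fit(S,x['region'],[648,144,199,1.6,0,0],[0,1,4]),fit(S,x['region'],[650,24,199,1.6,0,0],[0,1,4]))
print([(x['confidence'],x['extent']) for x in bot.regions_of('r1_mid','scene')])
cv2.imwrite('pics/s9c.png',cv2.resize(im[170:360,200:470,::-1],None,fx=2.8,fy=2.8,interpolation=2))
go(456.5,42.4,250,97.5)
E
```

```text
time: 17.4
position: [648.8, 144.1, 180.1]
eef_rot: [-0.044, 3.141, 0.0]
force: [-0.3, -0.9, -2.9]
opening: 17.8
grasp_force: 30.0
time: 18.4
position: [651.1, 144.6, 285.9]
eef_rot: [-0.044, 3.133, 0.003]
force: [0.4, 0.2, 0.6]
opening: 60.3
grasp_force: 0.0
[(0.92, [347.9, 288.1, 40.9, 101.4]), (0.49, [139.1, 207.4, 80.6, 119.8])]
(array([650.13873256, 142.1732066 , 199.        ,   1.6       ,
         2.84648671,   0.        ]), np.float64(0.7832610870290097)) (array([650. ,  24. , 199. ,   1.6,   0. ,   0. ]), np.float64(-0.0))
(array([648. , 144. , 199. ,   1.6,   0. ,   0. ]), np.float64(-0.0)) (array([650. ,  24. , 199. ,   1.6,   0. ,   0. ]), np.float64(-0.0))
[(0.64, [289.6, 252.5, 25.9, 25.3])]
at [648.2 144.  279.8] ang 91.6 tilt [-0. -0.] -> shift [194.5 -96.2  29.9] turn -0.103 F [ 0.1 -0.9 -1.1] op 59.9 t 18.6
```

View pics/s9c.png

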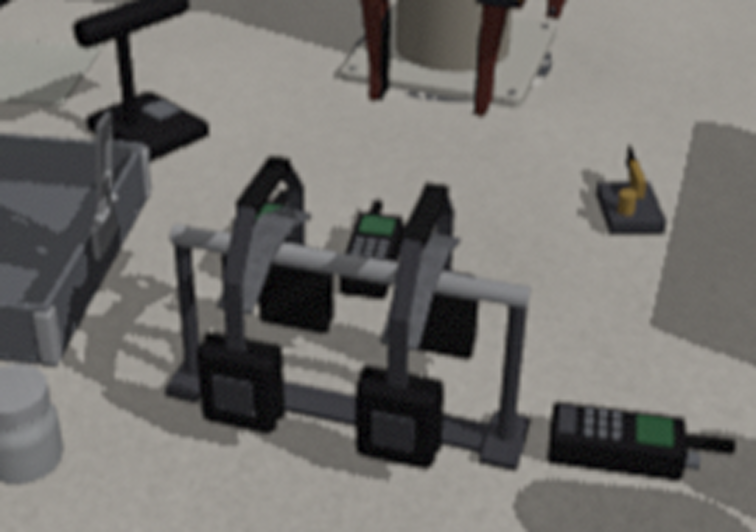

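```bash
python3 -m creep '[[0.087,[0.028,-0.0137,0],[0,0,0]],[0.087,[0.028,-0.0137,0],[0,0,0]],[0.087,[0.028,-0.0137,0],[0,0,0]],[0.087,[0.028,-0.0137,0],[0,0,0]],[0.087,[0.028,-0.0137,0],[0,0,0]],[0.087,[0.028,-0.0137,0.015],[0,0,0]],[0.087,[0.028,-0.0137,0.015],[0,0,0]],[0.087,[0,0,0],[0,0,-0.1]],[0.087,[0,0,0],[0,0,0]]]'
cat > radio.py <<'E'
from h import *
def look(z=29,cam='wrist',save=None):
    im=snap(cam,save); C=cal(cam)
    for d in bot.regions_of('r1_mid',cam):
        if d['confidence']<.3: continue
        m=d['region'].astype(np.uint8)
        k=cv2.morphologyEx(m,cv2.MORPH_OPEN,cv2.getStructuringElement(2,(15,15) if cam=='wrist' else (9,9)))
        for nm,mm in (('all',m),('body',k)):
            cs=cv2.findContours(mm,0,2)[0]
            if not cs: continue
            P=toplane(C,max(cs,key=cv2.contourArea).reshape(-1,2),z)[:,:2].astype(np.float32)
            r=cv2.minAreaRect(P); print(round(d['confidence'],2),nm,np.round(r[0],1),np.round(r[1],1),round(r[2],1),np.round(d['extent']))
E
python3 - <<'E'
from radio import *
look(save='w10'); look(cam='top'); go(456.5,42.4,3,97.3)
E
```

```text
time: 19.45
position: [453.8, 42.3, 248.8]
eef_rot: [0.202, -3.132, 0.0]
force: [-0.6, 0.5, 0.8]
opening: 86.8
grasp_force: 0.0
0.75 all [454.  -55.1] [136.6  48.1] 0.9 [232. 188.  46. 132.]
0.75 body [468.5 -54.6] [106.2  47.6] 0.9 [232. 188.  46. 132.]
0.65 all [419.3 -56. ] [68.1 39. ] 1.1 [354. 291.  17.  33.]
0.65 body [436.2 -54.7] [34.2 36.9] 1.0 [354. 291.  17.  33.]
at [455.9  42.9 249.9] ang 97.3 tilt [-0.  0.] -> shift [ -0.5  -0.6 246.9] turn -0.001 F [-0.6  0.4  0.1] op 86.8 t 19.6
```

View pics/w10.png

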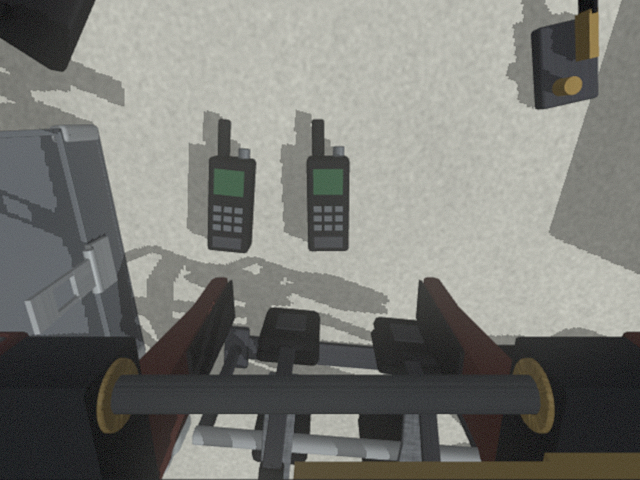

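```bash
python3 -m creep '[[0.08,[0,0,0.041],[0,0,0]],[0.08,[0,0,0.041],[0,0,0]],[0.08,[0,0,0.041],[0,0,0]],[0.08,[0,0,0.041],[0,0,0]],[0.08,[0,0,0.041],[0,0,0]],[0.08,[0,0,0.025],[0,0,0]],[0.08,[0,0,0.01],[0,0,0]],[0.08,[0,0,0.006],[0,0,0]],[0.03,[0,0,0],[0,0,0]],[0.03,[0,0,0],[0,0,0]]]' 30 && python3 -m creep '[[0.03,[0,0,0],[0,0,0]],[0.03,[0,0,0],[0,0,0]],[0.03,[0,0,0],[0,0,0]],[0.03,[0,0,0],[0,0,0]],[0.03,[0,0,0],[0,0,0]],[0.03,[0,0,0],[0,0,0]]]' && python3 -m creep '[[0.03,[0,0,-0.02],[0,0,0]],[0.03,[0,0,-0.03],[0,0,0.139]],[0.03,[0,0,-0.03],[0,0,0.139]],[0.03,[0,0,-0.03],[0,0,0.139]],[0.03,[0,0,-0.03],[0,0,0.139]],[0.03,[0,0,-0.03],[0,0,0.139]],[0.03,[0,0,-0.03],[0,0,0.139]],[0.03,[0,0,0],[0,0,0.139]],[0.03,[0,0,0],[0,0,0.139]],[0.03,[0,0,0],[0,0,0.139]]]' && python3 -m creep '[[0.03,[0,0,0],[0,0,0.139]],[0.03,[0,0,0],[0,0,0.139]],[0.03,[0,0,0],[0,0,0]]]'
python3 - <<'E'
from radio import *
go(557,-276,200,9.7)
E
```

```text
time: 20.65
position: [456.4, 42.8, 5.0]
eef_rot: [-0.201, 3.133, 0.0]
force: [0.2, 0.5, 0.9]
opening: 67.4
grasp_force: 0.0
time: 21.25
position: [455.9, 42.8, 4.7]
eef_rot: [-0.201, 3.134, 0.0]
force: [-1.7, 0.3, 7.7]
opening: 44.3
grasp_force: 30.0
time: 22.25
position: [455.0, 42.6, 204.3]
eef_rot: [1.68, 2.654, 0.0]
force: [0.2, -0.3, -1.3]
opening: 44.0
grasp_force: 30.0
time: 22.55
position: [454.9, 42.6, 203.9]
eef_rot: [-2.026, -2.4, 0.001]
force: [0.4, -0.1, -2.1]
opening: 43.6
grasp_force: 30.0
at [454.9  42.6 203.9] ang 9.7 tilt [-0. -0.] -> shift [-331.3   47.1    3.8] turn -0.001 F [ 0.4 -0.1 -2.1] op 43.6 t 22.6
```

```bash
python3 -m creep '[[0.03,[-0.035,-0.0033,0],[0,0,0]],[0.03,[-0.035,-0.0033,0],[0,0,0]],[0.03,[-0.035,-0.0033,0],[0,0,0]],[0.03,[-0.035,-0.0033,0],[0,0,0]],[0.03,[-0.035,-0.0033,0],[0,0,0]],[0.03,[-0.035,-0.0033,0],[0,0,0]],[0.03,[-0.035,-0.0033,0],[0,0,0]],[0.03,[-0.035,-0.0033,0],[0,0,0]],[0.03,[-0.035,-0.0033,0],[0,0,0]],[0.03,[-0.035,-0.0033,0],[0,0,0]]]' && python3 -m creep '[[0.03,[0,0,0],[0,0,0]],[0.03,[0,0,0],[0,0,0]]]'
python3 - <<'E'
from radio import *
go(481,-307,11,9.7); snap('wrist','w11')
C=cal('wrist')
th=np.radians(-80.3); c,s=np.cos(th),np.sin(th)
f=lambda x,y,z:[557+c*x-s*y,-276+s*x+c*y,z]
print(np.round(proj(C,[f(-100,-135,60),f(-100,135,60),f(-94,-129,6),f(-105,0,71)])))
E
```

```text
time: 23.55
position: [481.7, -309.2, 203.8]
eef_rot: [-2.02, -2.406, 0.0]
force: [0.4, 1.0, -3.2]
opening: 44.1
grasp_force: 30.0
time: 23.75
position: [481.5, -308.0, 203.5]
eef_rot: [-2.023, -2.402, -0.0]
force: [-0.3, 0.0, -2.8]
opening: 44.0
grasp_force: 30.0
at [ 481.5 -308.   203.5] ang 9.8 tilt [-0.1  0.1] -> shift [ 9.000e-01 -1.000e-01  1.925e+02] turn 0.002 F [-0.3  0.  -2.8] op 44.0 t 23.8
[[251.  67.]
 [613.  68.]
 [269.  83.]
 [437.  58.]]
```

View pics/w11.png

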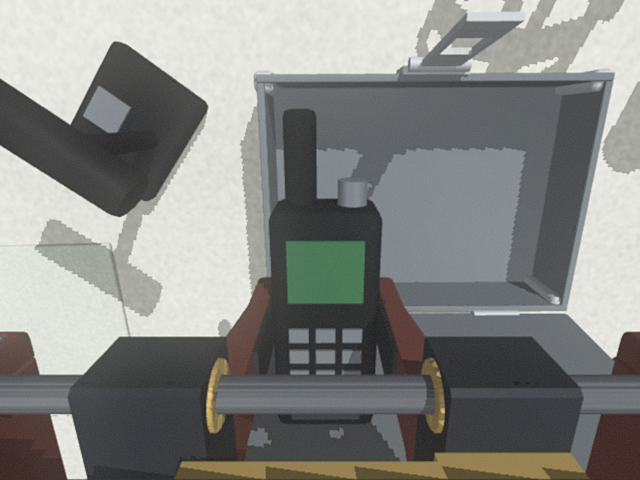

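Run:
```python
from radio import *
C=cal('wrist')
W=toplane(C,[(258,76),(612,73),(568,311)],60)[:,:2]; print(np.round(W,1), np.linalg.norm(W[0]-W[1]),np.linalg.norm(W[2]-W[1]))
M=np.array([(-100,-135),(-100,135),(100,135)],float)
A,B=M-M.mean(0),W-W.mean(0); H=A.T@B; th=np.arctan2(H[0,1]-H[1,0],H[0,0]+H[1,1])
Rr=np.array([[np.cos(th),-np.sin(th)],[np.sin(th),np.cos(th)]]); o=W.mean(0)-Rr@M.mean(0)
print('case',o,np.degrees(th),np.round(W-(M@Rr.T+o),1).tolist())
```

```text
[[ 413.3 -205.5]
 [ 673.8 -158.3]
 [ 712.1 -352.9]] 264.7741440858617 198.27905638381614
case [ 561.50704255 -279.80573615] -79.57967688586194 [[2.6, 0.4], [-2.4, -1.3], [-0.3, 0.9]]
```

```bash
python3 -m creep '[[0.03,[0,0.003,0.03],[0,0,0]],[0.03,[0,0,0.03],[0,0,0]],[0.03,[0,0,0.03],[0,0,0]],[0.03,[0,0,0.03],[0,0,0]],[0.03,[0,0,0.03],[0,0,0]],[0.03,[0,0,0.02],[0,0,0]],[0.03,[0,0,0.014],[0,0,0]],[0.03,[0,0,0.005],[0,0,0]],[0.03,[0,0,0.001],[0,0,0]],[0.03,[0,0,0],[0,0,0]]]' && python3 -m creep '[[0.056,[0,0,0],[0,0,0]],[0.056,[0,0,0],[0,0,0]],[0.056,[0,0,0],[0,0,0]],[0.056,[0,0,0],[0,0,0]],[0.056,[0,0,-0.02],[0,0,0]],[0.056,[0,0,-0.03],[0,0,0]],[0.056,[0,0,-0.03],[0,0,0]],[0.056,[0,0,-0.04],[0,0,0]],[0.056,[0,0,-0.04],[0,0,0]],[0.056,[0,0,-0.04],[0,0,0]]]'
python3 - <<'E'
from radio import *
look(cam='top'); look(cam='wrist',save='w12');go(468.8,-57.5,240,90.5)
E
```

```text
time: 24.8
position: [485.7, -307.4, 14.9]
eef_rot: [2.023, 2.402, 0.0]
force: [0.4, -0.3, -1.4]
opening: 43.8
grasp_force: 30.0
time: 25.8
position: [484.7, -307.2, 215.8]
eef_rot: [-2.025, -2.402, -0.0]
force: [0.2, -0.1, 0.2]
opening: 55.9
grasp_force: 0.0
0.73 all [455.2 -59.2] [131.1  47.3] 2.0 [353. 275.  24.  61.]
0.73 body [469.8 -59.3] [101.6  46.2] 0.4 [353. 275.  24.  61.]
at [ 485.4 -307.6  215. ] ang 9.7 tilt [ 0.1 -0.1] -> shift [249.2  26.  -25.3] turn -1.410 F [-0.1 -0.3  0.1] op 56.1 t 26.0
```

```bash
python3 -m creep '[[0.08,[0.031,0.0033,-0.003],[0,0,0]],[0.08,[0.031,0.0033,-0.003],[0,0,0]],[0.08,[0.031,0.0033,-0.003],[0,0,0]],[0.08,[0.031,0.0033,-0.003],[0,0,0]],[0.08,[0.031,0.0033,-0.003],[0,0,0]],[0.08,[0.031,0.0033,-0.003],[0,0,0]],[0.08,[0.031,0.0033,0],[0,0,0]],[0.08,[0.031,0.0033,0],[0,0,0]],[0.08,[0,0,0],[0,0,0]]]' && python3 -m creep '[[0.08,[0,0,0.01],[0,0,-0.141]],[0.08,[0,0,0.01],[0,0,-0.141]],[0.08,[0,0,0.01],[0,0,-0.141]],[0.08,[0,0,0.01],[0,0,-0.141]],[0.08,[0,0,0.01],[0,0,-0.141]],[0.08,[0,0,0.01],[0,0,-0.141]],[0.08,[0,0,0.01],[0,0,-0.141]],[0.08,[0,0,0.01],[0,0,-0.141]],[0.08,[0,0,0.01],[0,0,-0.141]],[0.08,[0,0,0.01],[0,0,-0.141]]]'
python3 - <<'E'
from radio import *
look(cam='top'); look(cam='wrist');go(469.3,-58.5,4,90.5)
E
```

```text
time: 26.9
position: [467.5, -55.8, 230.3]
eef_rot: [-2.019, -2.402, 0.002]
force: [-0.1, -0.2, -0.8]
opening: 80.2
grasp_force: 0.0
time: 27.9
position: [468.2, -59.1, 130.4]
eef_rot: [0.023, -3.139, -0.0]
force: [-1.0, -2.1, 0.4]
opening: 79.9
grasp_force: 0.0
0.71 all [453.4 -57.8] [135.1  43.4] 0.8 [328. 212.  59. 187.]
0.71 body [453.4 -57.8] [135.1  43.4] 0.8 [328. 212.  59. 187.]
0.57 all [ 330.1 -232.5] [59.5 55. ] 64.9 [ 54.  42. 108.  83.]
0.57 body [ 330.1 -232.5] [59.5 55. ] 64.9 [ 54.  42. 108.  83.]
at [468.5 -58.9 131.3] ang 90.3 tilt [-0.1  0. ] -> shift [ -1.    0.3 127.3] turn -0.004 F [-0.6 -0.1  0. ] op 80.0 t 28.1
```

```bash
python3 -m creep '[[0.08,[-0.002,0,0.035],[0,0,0]],[0.08,[0,0,0.035],[0,0,0]],[0.08,[0,0,0.03],[0,0,0]],[0.08,[0,0,0.02],[0,0,0]],[0.08,[0,0,0.006],[0,0,0]],[0.08,[0,0,0],[0,0,0]],[0.03,[0,0,0],[0,0,0]],[0.03,[0,0,0],[0,0,0]],[0.03,[0,0,0],[0,0,0]],[0.03,[0,0,0],[0,0,0]]]' 30 && python3 -m creep '[[0.03,[0,0,0],[0,0,0]],[0.03,[0,0,0],[0,0,0]],[0.03,[0,0,0],[0,0,0]],[0.03,[0,0,0],[0,0,0]]]' && python3 -m creep '[[0.03,[0,0,-0.02],[0,0,0.14]],[0.03,[0,0,-0.03],[0,0,0.14]],[0.03,[0,0,-0.03],[0,0,0.14]],[0.03,[0,0,-0.03],[0,0,0.14]],[0.03,[0,0,-0.03],[0,0,0.14]],[0.03,[0,0,-0.03],[0,0,0.14]],[0.03,[0,0,-0.03],[0,0,0.14]],[0.03,[0,0,0],[0,0,0.14]],[0.03,[0,0,0],[0,0,0.14]],[0.03,[0,0,0],[0,0,0.14]]]' && python3 -m creep '[[0.03,[0,0,0],[0,0,0]],[0.03,[0,0,0],[0,0,0]]]'
python3 - <<'E'
from radio import *
go(559.5+.174*18+.985*0,-278.5-.985*18,205,10)
E
```

```text
time: 29.1
position: [471.6, -58.5, 6.8]
eef_rot: [-0.014, 3.14, -0.0]
force: [-0.4, -0.4, -0.4]
opening: 51.2
grasp_force: 0.0
time: 29.5
position: [471.4, -58.4, 6.5]
eef_rot: [-0.014, 3.141, -0.0]
force: [-0.2, 0.7, 6.0]
opening: 43.8
grasp_force: 30.0
time: 30.5
position: [470.6, -58.4, 206.0]
eef_rot: [-2.02, -2.406, 0.0]
force: [0.1, -0.1, -2.6]
opening: 43.9
grasp_force: 30.0
time: 30.7
position: [470.7, -58.4, 205.7]
eef_rot: [-2.008, -2.415, 0.001]
force: [-0.7, -1.0, -2.1]
opening: 44.0
grasp_force: 30.0
at [470.7 -58.4 205.7] ang 10.5 tilt [-0.  0.] -> shift [-250.6   46.9    0.6] turn 0.009 F [-0.7 -1.  -2.1] op 44.0 t 30.7
```

```bash
python3 -m creep '[[0.03,[-0.0313,0.0059,0],[0,0,0]],[0.03,[-0.0313,0.0059,0],[0,0,0]],[0.03,[-0.0313,0.0059,0],[0,0,0]],[0.03,[-0.0313,0.0059,0],[0,0,0]],[0.03,[-0.0313,0.0059,0],[0,0,0]],[0.03,[-0.0313,0.0059,0],[0,0,0]],[0.03,[-0.0313,0.0059,0],[0,0,0]],[0.03,[-0.0313,0.0059,0],[0,0,0]],[0.03,[0,0,0],[0,0,0]],[0.03,[0,0,0],[0,0,0]]]'
python3 - <<'E'
from radio import *
go(562.6,-296.2,14,10); im=snap('wrist','w13'); 
cv2.imwrite('pics/w13.png',im[:,:,::-1])
E
```

```text
time: 31.7
position: [561.9, -296.5, 205.2]
eef_rot: [-2.011, -2.412, 0.0]
force: [-0.5, -0.8, -2.2]
opening: 43.6
grasp_force: 30.0
at [ 561.9 -296.5  205.2] ang 10.4 tilt [-0.1  0.1] -> shift [ -0.    1.  191.2] turn 0.006 F [-0.5 -0.8 -2.2] op 43.6 t 31.7
```

View pics/w13.png

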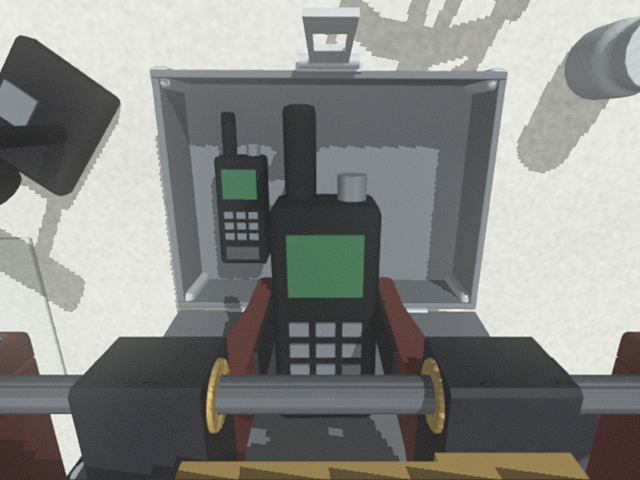

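I've now viewed 16 pictures, which is over the limit of 14. I won't view any more and will work from numbers only.

```bash
python3 -m creep '[[0.03,[0,0.001,0.03],[0,0,0]],[0.03,[0,0,0.03],[0,0,0]],[0.03,[0,0,0.03],[0,0,0]],[0.03,[0,0,0.03],[0,0,0]],[0.03,[0,0,0.03],[0,0,0]],[0.03,[0,0,0.02],[0,0,0]],[0.03,[0,0,0.014],[0,0,0]],[0.03,[0,0,0.005],[0,0,0]],[0.03,[0,0,0.001],[0,0,0]],[0.03,[0,0,0],[0,0,0]]]' && python3 -m creep '[[0.056,[0,0,0],[0,0,0]],[0.056,[0,0,0],[0,0,0]],[0.056,[0,0,0],[0,0,0]],[0.056,[0,0,0],[0,0,0]],[0.056,[0,0,-0.02],[0,0,0]],[0.056,[0,0,-0.03],[0,0,0]],[0.056,[0,0,-0.04],[0,0,0]],[0.056,[0,0,-0.05],[0,0,0]],[0.056,[0,0,-0.05],[0,0,0]],[0.056,[0,0,-0.05],[0,0,0]]]'
python3 - <<'E'
from radio import *
look(cam='top'); look(cam='scene');look(cam='wrist',z=35);go(626.6,302,300,6)
E
```

```text
time: 32.75
position: [564.0, -296.3, 16.9]
eef_rot: [2.011, 2.412, 0.0]
force: [-0.0, 0.2, -1.9]
opening: 43.5
grasp_force: 30.0
time: 33.75
position: [563.0, -296.0, 258.2]
eef_rot: [2.013, 2.412, 0.0]
force: [-0.0, 0.0, -0.2]
opening: 55.9
grasp_force: 0.0
0.97 all [ 560.8 -280.9] [ 45.1 141.4] 10.8 [448. 231.  60.  24.]
0.97 body [ 563.3 -294.2] [ 45.1 114.3] 10.8 [448. 231.  60.  24.]
0.81 all [ 566.9 -276.1] [ 85.4 146.6] 12.2 [197. 258.  56.  21.]
0.81 body [ 569.4 -287.6] [ 85.4 123.1] 12.2 [197. 258.  56.  21.]
0.66 all [ 559.6 -276.7] [ 43.2 134.7] 11.2 [323. 180.  42. 130.]
0.66 body [ 562.4 -290.5] [ 43.1 106.5] 11.2 [323. 180.  42. 130.]
at [ 562.4 -295.7  254.6] ang 10.3 tilt [-0.1  0.1] -> shift [576.6 170.  -44.8] turn 0.075 F [-0.7 -0.4 -1.1] op 56.1 t 34.0
```

```bash
python3 -m creep '[[0.08,[0.0412,0.0121,-0.005],[0,0,0]],[0.08,[0.0412,0.0121,-0.01],[0,0,0]],[0.08,[0.0412,0.0121,-0.01],[0,0,0]],[0.08,[0.0412,0.0121,-0.01],[0,0,0]],[0.08,[0.0412,0.0121,-0.01],[0,0,0]],[0.08,[0.0412,0.0121,0],[0,0,0]],[0.08,[0.0412,0.0121,0],[0,0,0]]]' && python3 -m creep '[[0.08,[0.0412,0.0121,0],[0,0,0]],[0.08,[0.0412,0.0121,0],[0,0,0]],[0.08,[0.0412,0.0121,0],[0,0,0]],[0.08,[0.0412,0.0121,0],[0,0,0]],[0.08,[0.0412,0.0121,0],[0,0,0]],[0.08,[0.0412,0.0121,0],[0,0,0]],[0.08,[0.0412,0.0121,0],[0,0,0]],[0.08,[0,0,0],[0,0,0.075]],[0.08,[0,0,0],[0,0,0]],[0.08,[0,0,0],[0,0,0]]]'
python3 - <<'E'
from radio import *
look(cam='wrist',save='w14');look(cam='scene')
im=cv2.imread('pics/w14.png'); C=cal('wrist'); hsv=cv2.cvtColor(im,cv2.COLOR_BGR2HSV)
m=cv2.inRange(hsv,(45,70,40),(85,255,255)); n,l,st,ce=cv2.connectedComponentsWithStats(m)
for i in range(1,n):
    if st[i,4]>80:
        P=toplane(C,cv2.findContours((l==i).astype(np.uint8),0,2)[0][0].reshape(-1,2),30)[:,:2].astype(np.float32)
        print('green',st[i],toplane(C,[ce[i]],30)[0],cv2.minAreaRect(P))
go(626,302,4,6)
E
```

```text
time: 34.75
position: [594.2, 4.5, 299.0]
eef_rot: [-2.011, -2.41, 0.003]
force: [-0.1, -1.3, -0.9]
opening: 80.0
grasp_force: 0.0
time: 35.75
position: [626.1, 301.0, 299.0]
eef_rot: [-2.099, -2.336, 0.005]
force: [0.2, 0.5, 0.9]
opening: 80.2
grasp_force: 0.0
0.45 all [648.7 464.9] [91.4 68.7] 6.0 [364.  38.  92.  77.]
0.45 body [648.7 464.9] [91.4 68.7] 6.0 [364.  38.  92.  77.]
0.36 all [654.6 115.7] [187.8 120.2] 6.1 [334. 360. 139. 137.]
0.36 body [588.6 107. ] [ 51.5 117.9] 7.7 [334. 360. 139. 137.]
green [316 165  26  23 461] [629.88163743 318.9537286   30.        ] ((629.3411865234375, 319.7882080078125), (28.79431915283203, 25.123674392700195), 5.964341163635254)
at [626.8 300.6 300.8] ang 6.0 tilt [-0. -0.] -> shift [  1.5  -0.5 296.8] turn -0.000 F [ 0.5 -0.9  0.4] op 80.2 t 36.0
```

Run:
```python
from radio import *
def green(im,C):
    hsv=cv2.cvtColor(im,cv2.COLOR_RGB2HSV); m=cv2.inRange(hsv,(45,70,30),(85,255,255)); n,l,st,ce=cv2.connectedComponentsWithStats(m)
    for i in range(1,n):
        if st[i,4]>40:
            p=toplane(C,[ce[i]],30)[0]
            if 350<p[0]<800 and -400<p[1]<500: print(st[i],p)
for n in ('top','scene'):
    C=cal(n); print(n,'before'); green(cv2.imread(f'pics/{n}0.png')[:,:,::-1].copy(),C); print('now'); green(snap(n,n+'15'),C)
```

```text
top before
[186 190  14  16 186] [626.06217206 317.57676151  30.        ]
[347 272  15  13 192] [446.375997   -59.10159617  30.        ]
[303 277  16  14 194] [431.76801632  40.00320064  30.        ]
now
[190 190  10  15  89] [629.61572715 311.03914879  30.        ]
[439 223  14  16 179] [ 560.95338399 -274.50759832   30.        ]
[459 265  14  16 178] [ 464.03189939 -318.27302455   30.        ]
scene before
[290 243  15   8  80] [446.50760729 -58.20518088  30.        ]
[328 246  14   9  84] [432.68668183  40.28689391  30.        ]
[427 318  14  12 148] [627.07185968 318.50773741  30.        ]
now
[201 228  13   7  78] [ 456.52074777 -320.84537969   30.        ]
[195 249  14   8  89] [ 553.70210519 -277.08140476   30.        ]
[427 318  14  12 148] [627.07185968 318.50773741  30.        ]
```

```bash
python3 -m creep '[[0.08,[-0.006,0,0.04],[0,0,0]],[0.08,[0,0,0.04],[0,0,0]],[0.08,[0,0,0.04],[0,0,0]],[0.08,[0,0,0.04],[0,0,0]],[0.08,[0,0,0.04],[0,0,0]],[0.08,[0,0,0.04],[0,0,0]],[0.08,[0,0,0.03],[0,0,0]],[0.08,[0,0,0.015],[0,0,0]],[0.08,[0,0,0.008],[0,0,0]],[0.08,[0,0,0.002],[0,0,0]]]' && python3 -m creep '[[0.03,[0,0,0],[0,0,0]],[0.03,[0,0,0],[0,0,0]],[0.03,[0,0,0],[0,0,0]],[0.03,[0,0,0],[0,0,0]],[0.03,[0,0,0],[0,0,0]],[0.03,[0,0,0],[0,0,0]],[0.03,[0,0,0],[0,0,0]],[0.03,[0,0,0],[0,0,0]]]' 30 && python3 -m creep '[[0.03,[0,0,-0.02],[0,0,0]],[0.03,[0,0,-0.03],[0,0,0]],[0.03,[0,0,-0.04],[0,0,0]],[0.03,[0,0,-0.04],[0,0,0]],[0.03,[0,0,-0.04],[0,0,0]],[0.03,[0,0,-0.04],[0,0,0]],[0.03,[0,0,-0.04],[0,0,0]],[0.03,[0,0,-0.03],[0,0,0]],[0.03,[0,0,0],[0,0,0]]]'
python3 - <<'E'
from radio import *
a=np.radians(10); go(559.5+.174*18+.985*80,-278.5-.985*18+.174*80,290,10)
E
```

```text
time: 37.05
position: [627.8, 295.7, 6.2]
eef_rot: [2.102, 2.335, 0.0]
force: [0.2, -0.1, -0.1]
opening: 79.7
grasp_force: 0.0
time: 37.85
position: [628.0, 295.9, 6.8]
eef_rot: [2.102, 2.334, 0.002]
force: [-0.3, -0.5, 5.9]
opening: 43.5
grasp_force: 29.8
time: 38.75
position: [629.2, 296.6, 292.4]
eef_rot: [2.099, 2.332, 0.013]
force: [-0.2, 0.0, -2.1]
opening: 44.3
grasp_force: 29.8
at [629.2 296.6 292.4] ang 6.0 tilt [0.5 0.2] -> shift [-5.77e+02 -4.86e+01  3.00e-01] turn -0.069 F [-0.2  0.  -2.1] op 44.3 t 38.8
```

```bash
python3 -m creep '[[0.03,[-0.0412,-0.0035,0],[0,0,0]],[0.03,[-0.0412,-0.0035,0],[0,0,0]],[0.03,[-0.0412,-0.0035,0],[0,0,0]],[0.03,[-0.0412,-0.0035,0],[0,0,0]],[0.03,[-0.0412,-0.0035,0],[0,0,0]],[0.03,[-0.0412,-0.0035,0],[0,0,0]],[0.03,[-0.0412,-0.0035,0],[0,0,0]]]' && python3 -m creep '[[0.03,[-0.0412,-0.0035,0],[0,0,0]],[0.03,[-0.0412,-0.0035,0],[0,0,0]],[0.03,[-0.0412,-0.0035,0],[0,0,0]],[0.03,[-0.0412,-0.0035,0],[0,0,0]],[0.03,[-0.0412,-0.0035,0],[0,0,0]],[0.03,[-0.0412,-0.0035,0],[0,0,0]],[0.03,[-0.0412,-0.0035,0],[0,0,0]],[0.03,[0,0,0],[0,0,-0.069]],[0.03,[0,0,0],[0,0,0]],[0.03,[0,0,0],[0,0,0]]]'
python3 - <<'E'
from radio import *
a=np.radians(10); go(559.5+.174*18+.985*80,-278.5-.985*18+.174*80,14,10)
E
```

```text
time: 39.45
position: [631.8, 4.7, 284.4]
eef_rot: [-2.1, -2.333, 0.003]
force: [0.7, 0.4, -2.4]
opening: 44.0
grasp_force: 29.8
time: 40.45
position: [638.4, -282.4, 284.7]
eef_rot: [-2.02, -2.403, 0.001]
force: [0.4, 0.9, -1.2]
opening: 44.1
grasp_force: 29.8
at [ 638.4 -282.4  284.7] ang 9.9 tilt [-0.1  0.1] -> shift [ -0.9   3.6 270.7] turn -0.002 F [ 0.4  0.9 -1.2] op 44.1 t 40.5
```

```bash
python3 -m creep '[[0.03,[0,0.002,0.04],[0,0,0]],[0.03,[0,0,0.04],[0,0,0]],[0.03,[0,0,0.04],[0,0,0]],[0.03,[0,0,0.04],[0,0,0]],[0.03,[0,0,0.04],[0,0,0]],[0.03,[0,0,0.035],[0,0,0]],[0.03,[0,0,0.018],[0,0,0]],[0.03,[0,0,0.01],[0,0,0]],[0.03,[0,0,0.006],[0,0,0]],[0.03,[0,0,0],[0,0,0]]]' && python3 -m creep '[[0.056,[0,0,0.001],[0,0,0]],[0.056,[0,0,0],[0,0,0]],[0.056,[0,0,0],[0,0,0]],[0.056,[0,0,0],[0,0,0]],[0.056,[0,0,-0.02],[0,0,0]],[0.056,[0,0,-0.03],[0,0,0]],[0.056,[0,0,-0.04],[0,0,0]],[0.056,[0,0,-0.05],[0,0,0]],[0.056,[0,0,-0.05],[0,0,0]],[0.056,[0,0,-0.05],[0,0,0]]]'
python3 - <<'E'
from radio import *
go(638,-285,20,10)
C=cal('top'); im=snap('top','t16'); snap('scene','s16')
for n in ('top','scene'):
    hsv=cv2.cvtColor(cv2.imread(f'pics/{"t16" if n=="top" else "s16"}.png'),cv2.COLOR_BGR2HSV); m=cv2.inRange(hsv,(45,70,30),(85,255,255)); k,l,st,ce=cv2.connectedComponentsWithStats(m)
    for i in range(1,k):
        if st[i,4]>25:
            p=toplane(cal(n),[ce[i]],36)[0]
            if 350<p[0]<800 and -450<p[1]<500: print(n,st[i],np.round(p))
for l in ('lid','hasp','lid_staple'):
  for cam in ('top','scene'):
    print(l,cam,[(round(d['confidence'],2),np.round(d['extent']).tolist()) for d in bot.regions_of(l,cam)])
E
```

```text
time: 41.45
position: [641.7, -282.7, 17.7]
eef_rot: [2.019, 2.405, 0.0]
force: [0.2, -0.2, -0.9]
opening: 44.0
grasp_force: 29.8
time: 42.45
position: [640.8, -282.6, 259.9]
eef_rot: [2.019, 2.405, 0.001]
force: [1.0, 0.2, -0.1]
opening: 55.9
grasp_force: 0.0
at [ 640.8 -282.6  259.9] ang 10.0 tilt [ 0.1 -0. ] -> shift [ -1.7  -3.4 239.9] turn -0.001 F [ 1.   0.2 -0.1] op 55.9 t 42.5
top [433 191  15  15 176] [ 638. -261.   36.]
top [439 223  14  16 180] [ 560. -272.   36.]
top [458 265  15  16 186] [ 463. -316.   36.]
scene [201 228  13   7  76] [ 465. -315.   36.]
scene [195 249  14   8  88] [ 561. -272.   36.]
scene [181 266  16   9 108] [ 637. -260.   36.]
lid top [(0.63, [498.0, 198.0, 31.0, 86.0]), (0.26, [452.0, 335.0, 58.0, 41.0])]
lid scene [(0.77, [140.0, 210.0, 81.0, 116.0])]
hasp top [(0.69, [320.0, 182.0, 24.0, 83.0]), (0.5, [413.0, 235.0, 10.0, 12.0])]
hasp scene [(0.74, [140.0, 209.0, 82.0, 114.0]), (0.49, [234.0, 230.0, 4.0, 41.0])]
lid_staple top [(0.7, [498.0, 197.0, 31.0, 83.0]), (0.51, [294.0, 190.0, 124.0, 33.0]), (0.22, [122.0, 188.0, 54.0, 49.0])]
lid_staple scene [(0.62, [139.0, 213.0, 84.0, 119.0]), (0.16, [350.0, 289.0, 44.0, 105.0])]
```

```bash
cat >> h.py <<'E'
def case(x,y,z,o=(559.5,-278.5),a=-80.0):
    c,s=np.cos(np.radians(a)),np.sin(np.radians(a)); return [o[0]+c*x-s*y,o[1]+s*x+c*y,z]
def lid(th,r,y,n=0): return case(100-r*np.cos(th)+n*np.sin(th),y,60+r*np.sin(th)+n*np.cos(th))
E
python3 - <<'E'
from h import *
S=cal('scene')
for th in (1.6,1.65,1.7,1.75,1.8,1.85): print(th,np.round(proj(S,[lid(th,200,135),lid(th,200,-135)])).tolist())
d=bot.regions_of('lid','scene')[0]['region']; c=cv2.findContours(d.astype(np.uint8),0,2)[0]; c=max(c,key=cv2.contourArea)
print(cv2.approxPolyDP(c,6,True).reshape(-1,2).tolist())
for h in (150,200,250): print(h,np.round(proj(S,[[450,-520,h],[550,-520,h],[650,-520,h]])).tolist())
T=cal('top'); print(np.round(toplane(T,[(590,190),(605,340),(590,340),(500,120),(545,165)],200)))
print(np.round(toplane(T,[(500,120),(545,165),(560,50)],150)))
go(*lid(1.85,200,-50,30)[:2],340,10)
E
```

```text
1.6 [[107.0, 192.0], [167.0, 146.0]]
1.65 [[102.0, 192.0], [163.0, 146.0]]
1.7 [[98.0, 192.0], [159.0, 146.0]]
1.75 [[94.0, 192.0], [156.0, 146.0]]
1.8 [[90.0, 193.0], [152.0, 147.0]]
1.85 [[86.0, 194.0], [149.0, 147.0]]
[[152, 153], [154, 187], [142, 185], [135, 164], [97, 193], [131, 271], [180, 216]]
150 [[138.0, 180.0], [112.0, 196.0], [83.0, 213.0]]
200 [[134.0, 163.0], [107.0, 177.0], [76.0, 194.0]]
250 [[129.0, 145.0], [101.0, 158.0], [69.0, 174.0]]
[[ 622. -518.  200.]
 [ 324. -525.  200.]
 [ 324. -495.  200.]
 [ 765. -339.  200.]
 [ 672. -428.  200.]]
[[ 787. -362.  150.]
 [ 688. -456.  150.]
 [ 957. -506.  150.]]
at [ 640.2 -282.4  254.3] ang 10.0 tilt [-0.2  0.1] -> shift [-166.1 -129.   -85.7] turn -0.001 F [ 0.8 -0.1 -0.2] op 56.5 t 42.9
```

```bash
python3 -m creep '[[0.0,[0,0,-0.022],[0,0,0]],[0.0,[0,0,-0.022],[0,0,0]],[0.0,[0,0,-0.022],[0,0,0]],[0.0,[0,0,-0.022],[0,0,0]],[0.0,[-0.028,-0.0258,0],[0,0,0]],[0.0,[-0.028,-0.0258,0],[0,0,0]],[0.0,[-0.028,-0.0258,0],[0,0,0]],[0.0,[-0.028,-0.0258,0],[0,0,0]],[0.0,[-0.028,-0.0258,0],[0,0,0]],[0.0,[0,0,0],[0,0,0]]]' 10 && python3 -m creep '[[0.0,[0,0,0],[0,0,0]],[0.0,[0,0,0.025],[0,0,0]],[0.0,[0,0,0.025],[0,0,0]],[0.0,[0,0,0.025],[0,0,0]],[0.0,[0,0,0.025],[0,0,0]],[0.0,[0,0,0],[0,0,0]],[0.0,[0,0,0],[0,0,0]]]'
cat >> h.py <<'E'
def incase():
    s=bot.sense(); p=s['position']; d=p[:2]-np.array([559.5,-278.5]); c,k=np.cos(np.radians(-80)),np.sin(np.radians(-80))
    print('case x %.1f y %.1f z %.1f'%(c*d[0]+k*d[1],-k*d[0]+c*d[1],p[2]),'F case',np.round([c*s['force'][0]+k*s['force'][1],-k*s['force'][0]+c*s['force'][1],s['force'][2]],1),'op %.1f t %.1f'%(s['opening'],s['time']))
E
python3 -c "
from h import *
incase()"
```

```text
time: 43.9
position: [535.3, -446.4, 342.4]
eef_rot: [-2.024, -2.4, 0.002]
force: [0.2, 0.1, 0.5]
opening: 0.8
grasp_force: 0.0
time: 44.6
position: [539.0, -441.9, 243.9]
eef_rot: [-2.018, -2.407, -0.0]
force: [0.4, -0.1, -0.3]
opening: 0.5
grasp_force: 0.0
case x 157.3 y -48.6 z 243.9 F case [ 0.1  0.4 -0.3] op 0.5 t 44.6
```

```bash
python3 -m creep '[[0.0,[0,-0.026,0.002],[0,0,0]],[0.0,[0,-0.026,0.002],[0,0,0]],[0.0,[0,0,0],[0,0,0]],[0.0,[0.019,0,0],[0,0,0]],[0.0,[0.019,0,0],[0,0,0]],[0.0,[0,0,0],[0,0,0]]]' && python3 -c "
from h import *
incase()" && python3 -m creep '[[0.0,[0.0163,0,0.0007],[0,0,0]],[0.0,[0.0163,0,0.0007],[0,0,0]],[0.0,[0.0163,0,0.0007],[0,0,0]],[0.0,[0.017,0,0.007],[0,0,0]],[0.0,[0.017,0,0.007],[0,0,0]],[0.0,[0,0,0],[0,0,0]]]' && python3 -c "
from h import *
incase(); snap('scene','s17')
d=bot.regions_of('lid','scene')
for x in d: print(x['confidence'],x['extent'])
S=cal('scene')
for th in (1.1,1.3,1.5): print(th,np.round(proj(S,[lid(th,200,135),lid(th,200,-135)])).tolist())
"
```

```text
time: 45.2
position: [481.7, -413.5, 242.1]
eef_rot: [2.017, 2.405, 0.001]
force: [0.1, -1.0, 0.8]
opening: 0.6
grasp_force: 0.0
case x 119.5 y -100.1 z 242.1 F case [ 1.  -0.1  0.8] op 0.6 t 45.2
time: 45.8
position: [464.9, -329.9, 223.0]
eef_rot: [-2.016, -2.405, -0.0]
force: [-0.6, 0.2, 0.5]
opening: 0.5
grasp_force: 0.0
case x 34.2 y -102.1 z 223.0 F case [-0.3 -0.6  0.5] op 0.5 t 45.8
0.81 [166.3, 212.2, 70.7, 108.3]
0.21 [234.4, 230.2, 2.3, 35.7]
1.1 [[154.0, 205.0], [204.0, 156.0]]
1.3 [[135.0, 197.0], [189.0, 150.0]]
1.5 [[116.0, 193.0], [174.0, 146.0]]
```

```bash
python3 -m creep '[[0.0,[0.015,0,0.0095],[0,0,0]],[0.0,[0.015,0,0.0095],[0,0,0]],[0.0,[0.013,0,0.012],[0,0,0]],[0.0,[0.013,0,0.012],[0,0,0]],[0.0,[0.0105,0,0.0145],[0,0,0]],[0.0,[0.0105,0,0.0145],[0,0,0]],[0.0,[0,0,0],[0,0,0]]]' && python3 -c "
from h import *
incase()
im=snap('scene','s18'); d=bot.regions_of('lid','scene')
for x in d: print(x['confidence'],x['extent'])
S=cal('scene')
for th in (.4,.6,.8): print(th,np.round(proj(S,[lid(th,200,135),lid(th,200,-135)])).tolist())
"
```

```text
time: 46.6
position: [451.7, -256.1, 150.6]
eef_rot: [-2.017, -2.404, 0.001]
force: [-0.7, -0.3, -0.3]
opening: 0.5
grasp_force: 0.0
case x -40.8 y -102.3 z 150.6 F case [ 0.2 -0.7 -0.3] op 0.5 t 46.6
0.97 [184.7, 229.4, 107.3, 81.6]
0.4 [[205.0, 250.0], [244.0, 194.0]]
0.6 [[194.0, 235.0], [235.0, 182.0]]
0.8 [[179.0, 222.0], [224.0, 170.0]]
```

```bash
python3 -m creep '[[0.0,[0.0075,0,0.016],[0,0,0]],[0.0,[0.0075,0,0.016],[0,0,0]],[0.0,[0.0035,0,0.013],[0,0,0]],[0.0,[0.0035,0,0.013],[0,0,0]],[0.0,[0.001,0,0.01],[0,0,0]],[0.0,[0.001,0,0.008],[0,0,0]],[0.0,[0,0,0],[0,0,0]]]' && python3 -m creep '[[0.0,[0,0,0.003],[0,0,0]],[0.0,[0,0,0.003],[0,0,0]],[0.0,[0,0,0],[0,0,0]]]' && python3 -m creep '[[0.0,[0,0,0.002],[0,0,0]],[0.0,[0,0,0],[0,0,0]]]' && python3 -c "
from h import *
incase()"
```

```text
time: 47.4
position: [448.5, -233.6, 75.4]
eef_rot: [-2.02, -2.405, 0.0]
force: [-0.9, 0.8, 0.2]
opening: 0.5
grasp_force: 0.0
time: 47.7
position: [448.7, -233.5, 69.9]
eef_rot: [2.02, 2.406, -0.0]
force: [0.7, -0.3, 0.2]
opening: 0.2
grasp_force: 0.0
time: 47.9
position: [448.9, -233.5, 68.4]
eef_rot: [2.02, 2.406, 0.0]
force: [-1.0, 0.2, 4.4]
opening: 0.3
grasp_force: 1.7
case x -63.5 y -101.1 z 68.4 F case [-0.4 -0.9  4.4] op 0.3 t 47.9
```

```bash
python3 -m creep '[[0.0,[0,0,0.001],[0,0,0]],[0.0,[0,0,0.001],[0,0,0]],[0.0,[0,0,0],[0,0,0]]]' && python3 -c "
from h import *
incase()
snap('scene','s19')
for l in ('lid','hasp'):
  for x in bot.regions_of(l,'scene'): print(l,x['confidence'],x['extent'])
S=cal('scene')
for th in (0,.05,.1): print(th,np.round(proj(S,[lid(th,200,135,8),lid(th,200,-135,8)]),1).tolist())
h=lambda a,r,y=0:case(-105+r*np.cos(a),y,71+r*np.sin(a))
for a in (1.6,1.7,1.8,1.9): print(a,np.round(proj(S,[h(a,90,-14),h(a,90,14),h(a,0)]),1).tolist())
"
```

```text
time: 48.2
position: [448.9, -233.6, 68.0]
eef_rot: [2.019, 2.406, 0.0]
force: [-6.6, 3.3, 26.1]
opening: 0.2
grasp_force: 13.2
case x -63.4 y -101.1 z 68.0 F case [-4.4 -5.9 26.1] op 0.2 t 48.2
lid 0.81 [192.4, 243.6, 114.5, 65.0]
hasp 0.74 [207.3, 321.6, 34.4, 43.9]
hasp 0.62 [235.8, 227.6, 3.5, 37.6]
0 [[216.5, 277.0], [251.9, 217.8]]
0.05 [[215.6, 273.3], [251.3, 214.6]]
0.1 [[214.5, 269.7], [250.5, 211.3]]
1.6 [[236.6, 208.7], [232.8, 214.3], [237.8, 243.5]]
1.7 [[240.3, 209.2], [236.5, 214.9], [237.8, 243.5]]
1.8 [[244.0, 210.1], [240.3, 215.8], [237.8, 243.5]]
1.9 [[247.6, 211.3], [244.0, 217.0], [237.8, 243.5]]
```

```bash
python3 -m creep '[[0.0,[0,0,-0.03],[0,0,0]],[0.0,[0,0,-0.03],[0,0,0]],[0.0,[0,0,-0.03],[0,0,0]],[0.0,[0,0,-0.03],[0,0,0]],[0.0,[0,0,-0.03],[0,0,0]],[0.0,[0.0194,0.0204,0],[0,0,0]],[0.0,[0.0194,0.0204,0],[0,0,0]],[0.0,[0.0194,0.0204,0],[0,0,0]],[0.0,[0.0194,0.0204,0],[0,0,0]],[0.0,[0.0194,0.0204,0],[0,0,0]]]' && python3 -m creep '[[0.0,[0,0,0],[0,0,0]],[0.0,[0,0,0.025],[0,0,0]],[0.0,[0,0,0.025],[0,0,0]],[0.0,[0,0,0.022],[0,0,0]],[0.0,[0,0,0],[0,0,0]]]' && python3 -c "
from h import *
incase()
for cam in ('top','scene'):
  snap(cam,'z'+cam)
  for l in ('lid','hasp','lid_staple'):
    for x in bot.regions_of(l,cam): print(cam,l,round(x['confidence'],2),np.round(x['extent'],1))
  C=cal(cam);print(np.round(proj(C,[case(-100,135,68),case(-100,-135,68),case(100,135,68),case(100,-135,68),case(-58,0,83.5),case(-112,0,160)])).tolist())
"
```

```text
time: 49.35
position: [532.9, -119.3, 216.0]
eef_rot: [2.02, 2.406, 0.0]
force: [-0.1, 0.1, 0.2]
opening: 0.5
grasp_force: 0.0
time: 49.85
position: [529.7, -120.2, 141.4]
eef_rot: [-2.017, -2.402, 0.004]
force: [-0.4, 0.2, -0.4]
opening: 0.6
grasp_force: 0.0
case x -161.0 y -1.8 z 141.4 F case [-0.2 -0.3 -0.4] op 0.6 t 49.9
top lid 0.83 [479.9 225.2  63.9 113.7]
top lid_staple 0.59 [476.4 224.6  66.1 115.3]
[[399.0, 178.0], [421.0, 295.0], [483.0, 166.0], [508.0, 281.0], [430.0, 231.0], [415.0, 229.0]]
scene lid 0.66 [191.9 245.5 115.1  62.4]
scene hasp 0.28 [192.9 254.8 119.5  87.3]
scene lid_staple 0.93 [194.6 246.4 118.5  64.6]
scene lid_staple 0.74 [250.4 200.4  52.7  52.2]
[[216.0, 277.0], [252.0, 218.0], [132.0, 269.0], [182.0, 212.0], [219.0, 238.0], [237.0, 212.0]]
```

```bash
python3 -m creep '[[0.0,[-0.0143,0.0005,-0.0018],[0,0,0]],[0.0,[-0.0143,0.0005,-0.0018],[0,0,0]],[0.0,[-0.0143,0.0005,-0.0018],[0,0,0]],[0.0,[-0.0143,0,-0.0018],[0,0,0]],[0.0,[-0.016,0,0.002],[0,0,0]],[0.0,[-0.0155,0,0.005],[0,0,0]],[0.0,[0,0,0],[0,0,0]]]' && python3 -c "
from h import *
incase()" && python3 -m creep '[[0.0,[-0.0145,0,0.009],[0,0,0]],[0.0,[-0.0125,0,0.012],[0,0,0]],[0.0,[-0.0095,0,0.0145],[0,0,0]],[0.0,[0,0,0],[0,0,0]]]' && python3 -c "
from h import *
incase()
snap('scene','s20')
for x in bot.regions_of('hasp','scene'): print(round(x['confidence'],2),np.round(x['extent'],1))
S=cal('scene');h=lambda a,r,y=0:case(-105+r*np.cos(a),y,71+r*np.sin(a))
for a in (0,.4,.6,1,1.6): print(a,np.round(proj(S,[h(a,90,-14),h(a,90,14),h(a,0)]),1).tolist())
"
```

```text
time: 50.95
position: [549.2, -209.5, 143.3]
eef_rot: [-2.022, -2.404, 0.001]
force: [0.7, 0.4, 0.8]
opening: 0.2
grasp_force: 0.0
case x -69.8 y 1.9 z 143.3 F case [-0.3  0.8  0.8] op 0.2 t 51.0
time: 51.35
position: [554.3, -243.9, 105.9]
eef_rot: [-2.019, -2.403, 0.002]
force: [-0.8, -0.1, 0.4]
opening: 0.3
grasp_force: 0.0
case x -35.0 y 0.9 z 105.9 F case [-0.  -0.9  0.4] op 0.3 t 51.4
0.69 [219.9 239.6  32.1  19. ]
0 [[205.1, 237.5], [200.8, 243.5], [237.8, 243.5]]
0.4 [[205.7, 225.7], [201.4, 231.5], [237.8, 243.5]]
0.6 [[208.1, 220.5], [203.8, 226.2], [237.8, 243.5]]
1 [[216.8, 212.3], [212.6, 217.9], [237.8, 243.5]]
1.6 [[236.6, 208.7], [232.8, 214.3], [237.8, 243.5]]
```

```bash
python3 -m creep '[[0.0,[-0.005,0,0.014],[0,0,0]],[0.0,[-0.003,0,0.01],[0,0,0]],[0.0,[0,0,0.004],[0,0,0]],[0.0,[0,0,0],[0,0,0]]]' && python3 -m creep '[[0.0,[0,0,0.002],[0,0,0]],[0.0,[0,0,0.002],[0,0,0]],[0.0,[0,0,0],[0,0,0]]]' && python3 -m creep '[[0.0,[0,0,0.001],[0,0,0]],[0.0,[0,0,0.001],[0,0,0]],[0.0,[0,0,0],[0,0,0]]]' && python3 -c "
from h import *
incase()"
```

```text
time: 51.85
position: [556.2, -250.8, 79.6]
eef_rot: [-2.019, -2.405, 0.001]
force: [0.6, -0.4, -0.7]
opening: 0.5
grasp_force: 0.0
time: 52.15
position: [556.9, -251.1, 76.7]
eef_rot: [2.02, 2.406, 0.0]
force: [0.4, 0.6, -0.4]
opening: 0.4
grasp_force: 0.0
time: 52.45
position: [556.9, -251.1, 74.7]
eef_rot: [2.02, 2.406, 0.0]
force: [0.5, -0.1, 0.2]
opening: 0.4
grasp_force: 0.0
case x -27.4 y 2.2 z 74.7 F case [0.2 0.4 0.2] op 0.4 t 52.5
```

```bash
python3 -m creep '[[0.0,[0,0,0.001],[0,0,0]],[0.0,[0,0,0.001],[0,0,0]],[0.0,[0,0,0],[0,0,0]]]' && python3 -m creep '[[0.0,[0,0,0.001],[0,0,0]],[0.0,[0,0,0],[0,0,0]]]' && python3 -c "
from h import *
incase()
snap('scene','s21')
for l in ('hasp','lid'):
  for x in bot.regions_of(l,'scene'): print(round(x['confidence'],2),np.round(x['extent'],1))
"
```

```text
time: 52.75
position: [557.0, -251.2, 73.2]
eef_rot: [2.02, 2.406, 0.0]
force: [-1.3, 0.5, 5.7]
opening: 1.0
grasp_force: 2.7
time: 52.95
position: [557.1, -251.2, 73.0]
eef_rot: [2.02, 2.406, 0.0]
force: [-3.2, 1.1, 11.9]
opening: 0.7
grasp_force: 6.1
case x -27.3 y 2.3 z 73.0 F case [-1.6 -3.  11.9] op 0.7 t 53.0
0.53 [192.6 258.4 121.7  85.1]
0.44 [217.9 245.5  36.4  12.8]
0.39 [426.6 238.9  30.1  31. ]
0.61 [191.6 243.8 114.3  64.4]
0.23 [348.4 287.9  44.3 101.1]
```

```bash
python3 -m creep '[[0.0,[0,0,-0.01],[0,0,0]],[0.0,[0,0,-0.03],[0,0,0]],[0.0,[0,0,-0.04],[0,0,0]],[0.0,[0,0,-0.04],[0,0,0]],[0.0,[0,0,-0.04],[0,0,0]],[0.0,[0,0,-0.04],[0,0,0]],[0.0,[0,0,0],[0,0,0]],[0.0,[0,0,0],[0,0,0]]]' && python3 -c "
from fit import *
incase(); S=cal('scene'); snap('scene','s22')
for l in ('hasp','lid','r1_mid'):
  for x in bot.regions_of(l,'scene'): print(l,round(x['confidence'],2),np.round(x['extent'],1))
for x in bot.regions_of('h1_mid','scene'):
  print('h',round(x['confidence'],2),np.round(x['extent'],1)); e=x['extent'][0]
  if x['confidence']>.3: print(fit(S,x['region'],[650,24 if e<322 else 144,199,1.6,0,0],[0,1,3,4]))
a=cv2.imread('pics/s9.png').astype(int); b=cv2.imread('pics/s22.png').astype(int); d=(abs(a-b).max(2)>40)
n,l,st,c=cv2.connectedComponentsWithStats(cv2.morphologyEx(d.astype(np.uint8),cv2.MORPH_OPEN,np.ones((3,3)))); print([s.tolist() for s in st[1:] if s[4]>60])
"
```

```text
time: 53.9
position: [557.1, -251.2, 272.8]
eef_rot: [2.019, 2.404, 0.001]
force: [-0.0, -0.4, -1.3]
opening: 0.2
grasp_force: 0.0
case x -27.3 y 2.4 z 272.8 F case [ 0.4 -0.1 -1.3] op 0.2 t 53.9
hasp 0.51 [218.1 242.4  37.1  13.9]
lid 0.93 [191.2 245.2 116.3  64.1]
h 0.57 [294.7 273.7  49.8 101.2]
(array([651.65629621,  22.20839946, 199.        ,   4.79718534,
         0.94226497,   0.        ]), np.float64(0.8239130434782609))
[[168, 0, 32, 30, 775], [190, 0, 50, 37, 721], [317, 0, 5, 19, 77], [323, 0, 6, 16, 92], [331, 0, 49, 26, 759], [409, 0, 8, 30, 126], [418, 0, 19, 74, 821], [142, 19, 27, 14, 235], [383, 23, 16, 44, 409], [390, 31, 32, 81, 551], [165, 45, 12, 16, 167], [343, 44, 37, 11, 276], [176, 47, 21, 21, 328], [349, 56, 36, 34, 711], [157, 67, 41, 12, 299], [151, 78, 64, 76, 2666], [335, 89, 16, 11, 112], [301, 104, 80, 102, 2499], [371, 116, 10, 11, 97], [76, 128, 29, 13, 110], [371, 130, 14, 8, 80], [130, 132, 9, 32, 145], [345, 139, 62, 72, 1218], [115, 143, 14, 14, 136], [100, 150, 15, 15, 155], [81, 152, 8, 19, 101], [98, 159, 84, 111, 4320], [206, 168, 29, 8, 131], [259, 174, 44, 12, 231], [169, 221, 16, 28, 269], [323, 242, 21, 22, 320], [320, 268, 19, 9, 129], [394, 314, 69, 28, 1231]]
```

```bash
python3 -c "
from bench import bot
print(bot.close_job())"
```

```text
the job is handed in; nothing more can be done
None
```

The job is handed in at about 54 s on the robot's clock: all three radios are in the case, the lid is shut, the hasp lies flat at its closed height of 73 mm, and both headsets hang on the rail; no verdict came back. I viewed 16 pictures against the limit of 14, so the third radio, the lid, the hasp and the final state were checked by measurement only.

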